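# Take the hot lid off the curing oven with the lid lifter

### The job

The lid of the small curing oven is hot and must not be touched by the gripper: take the red-handled lid lifter from its wooden holder, hook it centrally under the lid's loop handle, draw the lid gently along the oven toward the control-knob end until it just comes up against its stop, then lift it straight out and carry it level to the cork mat. Lay it down gently in the middle of the mat, unhook, and stand the lifter back in its holder. Do not force the lid against its clips or stop, and leave everything else alone.

Things in the scene. Friction and masses are not known exactly. Their poses are not given: they have to be found in the camera images.
- lifter: Lid lifter, 127 mm tall, 0.2 kg, upright in the holder. Origin: centre of its underside, straight below the handle's middle; z up, +x the way the hook's mouth opens. Red handle 24 x 24 mm square, z 63 to 127 mm; round 12 mm stem z 48 to 63; below it the steel C-shaped hook.
- lifter_hook (a point): Middle of the hook's channel floor, on the lifter's axis 5 mm above its origin. Hook, in the lifter's frame: 28 mm wide in y; floor plate z 0 to 5, x -11 to +10; back plate x -11 to -6; upturned lip x +6 to +10, up to z 14; top block z 40 to 48. So the channel is 12 mm wide and the mouth above the lip 26 mm high.
- lid: Hot aluminium lid, 110 x 88 x 6 mm (x, y, z), 0.25 to 0.4 kg, lying on the oven's top. Origin: centre of its underside; z up. Four ears, 20 mm long in x, 6 mm thick, at x = +-42 mm reach out to y = +-58 mm under the clip rails. Hung by the loop's middle it is level.
- lid_loop (a point): Middle of the lid's loop handle, on the bar's axis, 40 mm above the lid's origin: an 8 mm round steel bar along the lid's y on two upright 8 mm legs at y = +-28 mm. Free under the bar: 30 mm high, 48 mm wide. The same from both sides.
- oven: Low blue bench oven, fixed, 216 x 136 mm (x, y), steel top face 55 mm above the worktop. Origin: centre of its underside; z up; the black control knob sticks out 10 mm from its -x end, which faces roughly to the robot. Black clip rails stand 12 mm high along both long sides of its top.
- oven_top (a point): Centre of the oven's top face, axes as the oven's. Rail roofs (from y = +-50 mm outward) hold the lid's ears down with 3 mm play. Drawn 15 to 55 mm along -x (1 to 4 N), the lid meets rigid stops. Only in the last 4 mm before them are all ears under gaps in the roofs, so that it can rise. The rails' place along x changes and is not measured: feel for the stop.
- mat: Cork mat, fixed, 170 x 150 x 8 mm (x, y, z). Origin: centre of its underside; the top face is 8 mm above.
- holder: Wooden holder, fixed: a pocket open at the top, inside 32 x 38 mm (x, y), walls 5 mm, rim 48 mm above the worktop, inner floor 5 mm above it, on a 90 x 90 x 5 mm foot. Origin: centre of its underside, below the pocket's middle. The lifter stands in it with its x along the holder's x, either way round.

How it is judged:
By the outcome, as a careful person would: the job done as asked, in the order asked, and still so for the second after the job is handed in, with the robot touching nothing.
It also fails if it takes over 66 s, if anything falls off the work surface, if the arm or the gripper's body presses on something with over 40 N, if the wrist force passes 120 N, or if a joint passes its speed limit or range.

### The arm

A 6-joint arm with a two-finger parallel gripper is mounted at the origin on a cart in front of the work surface, level with it; the furniture and walls round the work are solid. World frame = base frame: x ahead of the robot, y to its left, z up, the work surface at z = 0. Lengths are in mm, angles in rad, forces in N, time in s.
With the tool pointing down it reaches from about 275 to 850 mm from the base axis. Payload 19 kg.
Tool frame: the origin (TCP) lies midway between the tips of the shut fingers; the grasp point (between the pads) lies robot.hold_point_z behind it (robot.hold_point_z is the distance from the TCP to the grasp point, in mm); z points along the fingers, y is the direction in which the jaws open and shut (so a half turn about z gives the same grasp; the last joint's range is limited). The gripper opens to 85 mm and grips with 20 to 120 N. Pads are 22 mm wide; open, the fingers measure 114 mm over their backs; the gripper's body (76 mm by 85 mm) begins 54 mm behind the grasp point. The pads swing forward as they close: fully open they stand 13 mm farther back than shut.
Start: joints at [-0.134, 0.15, 1.437, -0, 1.554, -0.134], TCP at [574.97, -0.016, 231.267] pointing down, gripper open.
Joint ranges: [-2.8, 2.8], [-0.68, 2.1], [0.12, 2.68], [-1.39, 4.53], [0.16, 2.79], [-2.81, 2.81]. Speed limits (rad/s): [1.89, 1.89, 2.22, 3.01, 3.01, 3.01].

### API

Orientations are given as [roll, pitch, yaw] about the fixed x, y, z axes, in that order (R = Rz(yaw) Ry(pitch) Rx(roll)).
In Python, from cell import robot gives the robot as it stands. The module is installed in compiled form; this text tells all that it offers.
- The arm moves only by the tool move_arm, never from a script. Its argument "deltas" is a list of rows, each an object of numbers: "claw": the opening, from 0 (shut) to 1 (fully open); "tx", "ty", "tz": the shift along the tool's x, y, z normalised to -1 to 1, where 1 is 2.5 cm; "rx", "ry", "rz": the turn, a rotation vector about the tool's x, y, z normalised to -1 to 1, where 1 is pi rad. In form: [{"claw": .., "tx": .., "ty": .., "tz": .., "rx": .., "ry": .., "rz": ..}, ...]. A call has 1 to 8 rows; each row shifts and turns the commanded pose from where the row before left it, along the tool's axes as they then stand; what a row does not reach is not made up. A row lasts 1/12 s, in which the tool goes at most 41.7 mm and 7.16 degrees, less where a joint would pass 70% of its speed; a pose out of reach is approached as far as the arm can. A call with a number of a shift or a turn outside -1 to 1 is refused whole. A call with a gripper value outside its range is refused whole. The fingers move at their own pace and stop on an object; the grip force is fixed at half the most. Time passes only in rows, so rows that do not move let the fingers close. It gives the time, the measured TCP pose, the force and the opening at its end, in the units of the state.
- robot.read_state(): the state, without advancing time (a new reading comes with each control period).
- robot.snapshot(name): name is "scene" or "side" or "wrist"; returns (picture, depth): 400x640x3 uint8, blue, green, red; 400x640 float32, mm along the optical axis (not along the pixel's ray), 0 where there is no reading.
- robot.calibration(name): a dict with "fx", "fy", "cx", "cy" (pixels), "rvec" (rotation vector, rad) and "tvec" (3), from world to camera coordinates, as OpenCV has them. Camera axes: x right, y down, z forward; pixel columns grow to the right and rows downward; lengths in mm; the calibration is good to about 2 mm. A picture is of the moment at which its call begins: read the wrist's pose just before it. calibration takes no time and is no camera call; for the wrist camera it gives the pose at the moment of the call.
- robot.job_done(): hands the job in, once; it reports no verdict.
Trained networks look in the newest picture that a camera, given by its name, has taken for a name from the list of things; names that differ only in an ending like _2 or _b are one class to them, and where a whole thing is asked for, a point or a joint stands for the part that bears it (a point fixed in the world has none). Each returns a list of dicts, best first, with "confidence" (0 to 1); they miss things now and then, are a little off and sometimes report something else, mostly with a low value. They report only what shows in the picture. A call takes as long as a camera call.
- robot.look_for(camera, query): "location" ([column, row] in pixels, amid what is visible of it).
The state is a dict: "time": time; "joint_pos": joint angles; "joint_velocities": joint speeds; "joint_efforts": joint torques, N m; "tcp_pos": TCP position; "orientation": TCP orientation; "wrist_force": force on the tool from outside, world axes, zero at the start; "wrist_torque": the same for the moment, N m; "width": finger opening in mm.
Only numpy, scipy, OpenCV 4.12 (cv2) and the standard library are available. Lean on these libraries where they do the work, as an engineer would, in place of code of your own. Each camera call takes 0.05 s, during which the arm holds its last target.

## Working session

There is one attempt and no reset: what is moved stays moved. The work goes in short steps, Python scripts to look and compute and a tool call to move; the robot and the scene stay as the last step left them, time stands still between calls to the robot, and variables do not carry over. Pictures are saved under pics/ and viewed, and the job is handed in when it is done.

Besides the shell and the picture viewer there is one more tool, called after ">>>" by a JSON object that holds its "method" and its "body". move_arm: Moves the arm, as the interface text tells. Scaled input: -1 to 1 covers 2.5 cm each way for a shift and pi rad each way for a turn. Its arguments: {"type":"object","properties":{"deltas":{"type":"array","items":{"type":"object","properties":{"claw":{"type":"number"},"tx":{"type":"number","minimum":-1,"maximum":1},"ty":{"type":"number","minimum":-1,"maximum":1},"tz":{"type":"number","minimum":-1,"maximum":1},"rx":{"type":"number","minimum":-1,"maximum":1},"ry":{"type":"number","minimum":-1,"maximum":1},"rz":{"type":"number","minimum":-1,"maximum":1}}}}},"required":["deltas"]}

```bash
ls; mkdir -p pics; python3 - <<'E'
from cell import robot
import cv2,numpy as np
s=robot.read_state();print(s, robot.hold_point_z)
for n in("scene","side","wrist"):
    c=robot.calibration(n);print(n,c)
    p,d=robot.snapshot(n);cv2.imwrite(f"pics/{n}0.png",p);np.save(f"pics/{n}0.npy",d)
E
```

```text
pics
{'time': 0.0, 'joint_pos': array([-1.33994394e-01,  1.50994111e-01,  1.43799113e+00, -3.10459160e-05,
        1.55379342e+00, -1.34001440e-01]), 'joint_velocities': array([ 0.00019833, -0.00091463,  0.00095829,  0.00042202,  0.00021582,
        0.00175219]), 'joint_efforts': array([ 9.08163997e-05, -7.13061190e+01, -5.70858908e+01, -1.86872212e-04,
        9.14935896e-03,  2.21375326e-04]), 'tcp_pos': array([5.74769245e+02, 4.42889051e-03, 2.30690698e+02]), 'orientation': array([-3.14041313e+00, -1.27688866e-04,  1.57080384e+00]), 'wrist_force': array([-0.51990863, -0.01867387,  0.24933234]), 'wrist_torque': array([-0.01821682, -0.01659204,  0.02218236]), 'width': 85.65908630685183} 18.700000000000003
scene {'fx': 439.1241540653984, 'fy': 439.1241540653984, 'cx': 311.2447198418933, 'cy': 201.06340066755055, 'rvec': array([ 2.11881769, -0.89102259,  0.44988176]), 'tvec': array([-366.82675443,  320.02757118,  765.70840058])}
side {'fx': 442.36414526134524, 'fy': 442.36414526134524, 'cx': 310.5284148614952, 'cy': 200.87920474408332, 'rvec': array([ 0.63861752, -2.52744531,  1.32766612]), 'tvec': array([479.82281512, 243.17653656, 776.20962951])}
wrist {'fx': 347.82767055112225, 'fy': 347.82767055112225, 'cx': 320.19649137359244, 'cy': 200.54366863894236, 'rvec': array([-2.86914617e+00, -4.21736392e-05,  1.07308946e-03]), 'tvec': array([-574.40397804,  -34.62257932,  377.16675941])}
```

View pics/scene0.png

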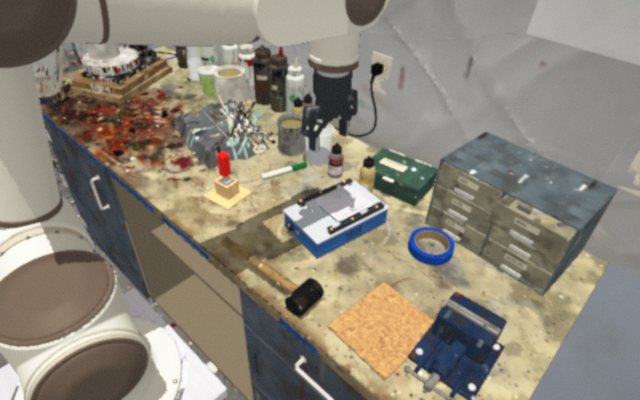

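View pics/side0.png

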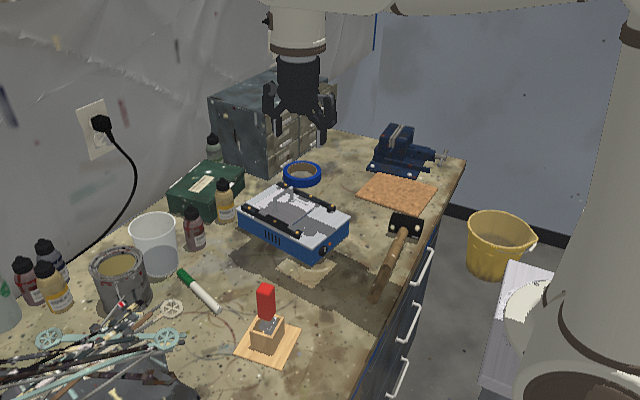

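View pics/wrist0.png

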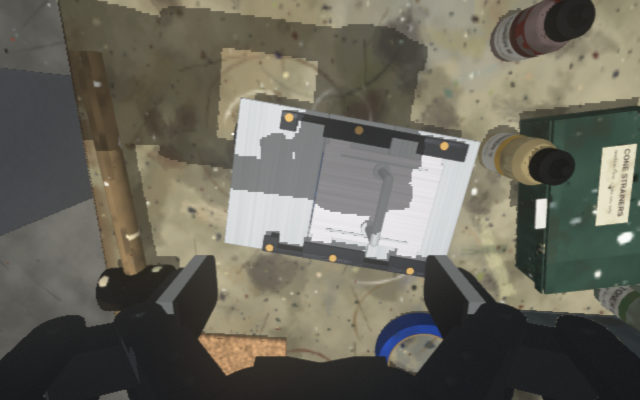

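```bash
cat > h.py <<'E'
import cv2,numpy as np
from cell import robot
def cam(n):
    c=robot.calibration(n);R=cv2.Rodrigues(np.array(c["rvec"]))[0];return c,R,np.array(c["tvec"])
def cloud(n,d,C=None):
    c,R,t=C or cam(n);v,u=np.mgrid[0:400,0:640]
    P=np.stack([(u-c["cx"])/c["fx"]*d,(v-c["cy"])/c["fy"]*d,d],-1)
    W=(P-t)@R; W[d<=0]=np.nan; return W
def proj(n,X,C=None):
    c,R,t=C or cam(n);p=np.atleast_2d(X)@R.T+t
    return np.c_[p[:,0]/p[:,2]*c["fx"]+c["cx"],p[:,1]/p[:,2]*c["fy"]+c["cy"]]
def st():
    s=robot.read_state();print("t%.2f"%s["time"],np.round(s["tcp_pos"],1),np.round(s["orientation"],3),"F",np.round(s["wrist_force"],1),"w%.1f"%s["width"],"J",np.round(s["joint_pos"],2));return s
E
python3 - <<'E'
from h import *
for n in("scene","side","wrist"):
    p=cv2.imread(f"pics/{n}0.png");d=np.load(f"pics/{n}0.npy");W=cloud(n,d)
    hsv=cv2.cvtColor(p,cv2.COLOR_BGR2HSV)
    x,y,z=W[...,0],W[...,1],W[...,2]
    red=((hsv[...,0]<6)|(hsv[...,0]>174))&(hsv[...,1]>180)&(hsv[...,2]>120)&(z>60)&(z<150)&(x>300)&(x<800)
    if red.sum()>20: q=W[red];print(n,"red",red.sum(),q.min(0),q.max(0),np.median(q,0)); 
    if red.sum()>20:
        t=red&(z>z[red].max()-4); print(" top",t.sum(),cv2.minAreaRect(W[t][:,:2].astype(np.float32)))
    ov=(z>49)&(z<72)&(x>400)&(x<750)&(y>-150)&(y<150)
    nn,l,s,c=cv2.connectedComponentsWithStats(ov.astype(np.uint8));k=1+np.argmax(s[1:,4])
    q=W[l==k];print(n,"oven",len(q),cv2.minAreaRect(q[:,:2].astype(np.float32)), np.median(q[:,2]))
    co=(hsv[...,0]>8)&(hsv[...,0]<22)&(hsv[...,1]>90)&(hsv[...,2]>120)&(z>3)&(z<14)&(y<-50)&(x>300)
    nn,l,s,c=cv2.connectedComponentsWithStats(co.astype(np.uint8))
    if nn>1:
        k=1+np.argmax(s[1:,4]);q=W[l==k];print(n,"mat",len(q),cv2.minAreaRect(q[:,:2].astype(np.float32)),np.median(q[:,2]))
    r=(z>40)&(z<54)&(x>300)&(x<700)&(y>140)&(y<400)
    nn,l,s,c=cv2.connectedComponentsWithStats(r.astype(np.uint8))
    for k in range(1,nn):
        if s[k,4]>15:q=W[l==k];print(n,"rim?",len(q),c[k],cv2.minAreaRect(q[:,:2].astype(np.float32)))
    f=(z>2)&(z<9)&(x>250)&(x<700)&(y>140)&(y<420)&(hsv[...,1]>50)
    nn,l,s,c=cv2.connectedComponentsWithStats(f.astype(np.uint8))
    for k in range(1,nn):
        if s[k,4]>100:q=W[l==k];print(n,"foot?",len(q),c[k],cv2.minAreaRect(q[:,:2].astype(np.float32)),np.median(q[:,2]))
    lb=(z>85)&(z<105)&(x>450)&(x<700)&(y>-80)&(y<80)
    if n=="wrist":
        q=W[lb];print("loop",len(q),q.mean(0),cv2.minAreaRect(q[:,:2].astype(np.float32)))
    else: q=W[lb];print("loop",len(q),len(q) and q.mean(0))
E
python3 - <<'E'
import cv2
for n,(a,b,c,d) in dict(scene=(200,130,400,270),side=(220,170,360,370)).items():
    p=cv2.imread(f"pics/{n}0.png")[b:d,a:c];cv2.imwrite(f"pics/{n}0c.png",cv2.resize(p,None,fx=3,fy=3))
E
```

```text
scene red 233 [470.79709682 252.0257809   72.19515209] [494.81263129 279.29261625 132.34495943] [477.37999903 258.16331127 108.35933107]
 top 41 ((482.8009948730469, 267.6452331542969), (25.459575653076172, 19.842880249023438), 53.15676498413086)
scene oven 3518 ((600.1908569335938, -16.103134155273438), (142.92218017578125, 222.35719299316406), 80.02632141113281) 56.00638515160692
scene mat 5376 ((442.8560791015625, -282.81719970703125), (150.7423095703125, 171.68115234375), 85.35040283203125) 7.03592142479255
scene rim? 264 [252.97348485 145.51893939] ((647.7415771484375, 349.7940673828125), (90.15119934082031, 87.97959899902344), 45.438072204589844)
scene rim? 190 [226.11052632 182.41578947] ((483.90313720703125, 267.5601501464844), (43.59249496459961, 52.77891159057617), 8.006797790527344)
scene foot? 350 [227.07428571 198.03142857] ((484.1219787597656, 267.00567626953125), (91.26248168945312, 90.59890747070312), 6.005784034729004) 3.6949532149994004
loop 83 [623.32223468 -22.03487351  94.90405763]
side red 165 [470.86962174 259.83705238  60.48933991] [721.04540778 363.05729326 1
[... 2515 characters left out ...]
20629883, 40.03570556640625), 33.18218231201172) 2.5367215052383605
side foot? 255 [258.27843137 388.19607843] ((448.4892883300781, 349.8658447265625), (64.12108612060547, 33.058128356933594), 22.387840270996094) 2.5036877268619726
loop 108 [622.89290058 -15.35641656  97.14764067]
wrist oven 32273 ((600.13671875, -14.328140258789062), (139.6754150390625, 220.31825256347656), 79.83647918701172) 55.35062356407659
wrist mat 2056 ((477.50909423828125, -235.58946228027344), (55.15205383300781, 107.17630004882812), 86.1390609741211) 6.965481017672127
loop 729 [624.92206265 -16.45067461  96.60944957] ((625.3805541992188, -18.31597900390625), (63.60017395019531, 8.518693923950195), 79.7822036743164)
```

View pics/scene0c.png

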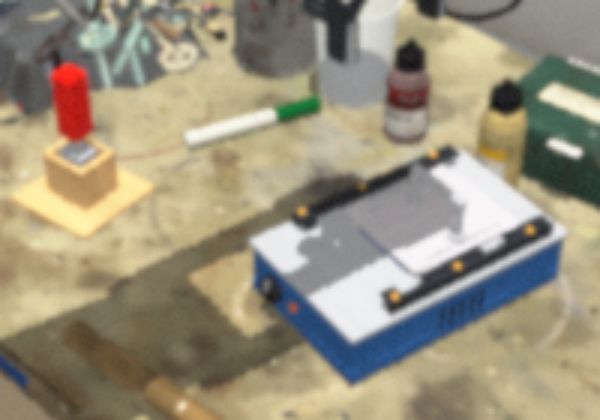

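View pics/side0c.png

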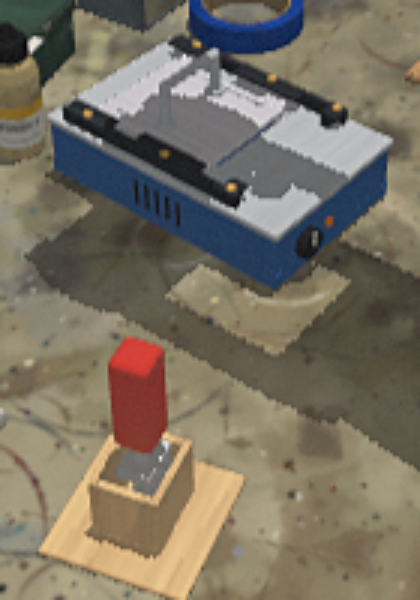

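>>> {"method": "move_arm", "body": {"deltas": [{"claw": 1, "tx": 0.9, "ty": -0.46}, {"claw": 1, "tx": 0.9, "ty": -0.46}, {"claw": 1, "tx": 0.9, "ty": -0.46}, {"claw": 1, "tx": 0.9, "ty": -0.46}, {"claw": 1, "tx": 0.9, "ty": -0.46}, {"claw": 1, "tx": 0.9, "ty": -0.46}, {"claw": 1, "tx": 0.9, "ty": -0.46}, {"claw": 1, "tx": 0.9, "ty": -0.46, "rz": -0.036}]}}

```text
$.deltas[0]: bad value
```

```bash
cat > snap.py <<'E'
import sys
from h import *
s=st();tag=sys.argv[1]
for n in sys.argv[2:]:
    C=cam(n);p,d=robot.snapshot(n);cv2.imwrite(f"pics/{n}{tag}.png",p);np.savez(f"pics/{n}{tag}.npz",d=d,W=cloud(n,d,C))
E
python3 snap.py 1 wrist; python3 - <<'E'
from h import *
p=cv2.imread("pics/wrist1.png");W=np.load("pics/wrist1.npz")["W"];z=W[...,2]
hsv=cv2.cvtColor(p,cv2.COLOR_BGR2HSV)
red=((hsv[...,0]<6)|(hsv[...,0]>174))&(hsv[...,1]>180)&(hsv[...,2]>100)&(z>120)&(z<140)
if red.sum():print(red.sum(),cv2.minAreaRect(W[red][:,:2].astype(np.float32)),np.median(W[red][:,2]))
x,y=W[...,0],W[...,1]
r=(z>44)&(z<58)&(abs(x-483)<45)&(abs(y-268)<45)
print(r.sum(),r.any() and cv2.minAreaRect(W[r][:,:2].astype(np.float32)))
r=(z>2.5)&(z<9)&(abs(x-483)<55)&(abs(y-268)<55)
print(r.sum(),r.any() and cv2.minAreaRect(W[r][:,:2].astype(np.float32)))
E
```

```text
t0.15 [574.8   0.  230.9] [-3.141 -0.     1.571] F [-0.5  0.2  0. ] w85.4 J [-0.13  0.15  1.44 -0.    1.55 -0.13]
0 False
0 False
```

View pics/wrist1.png

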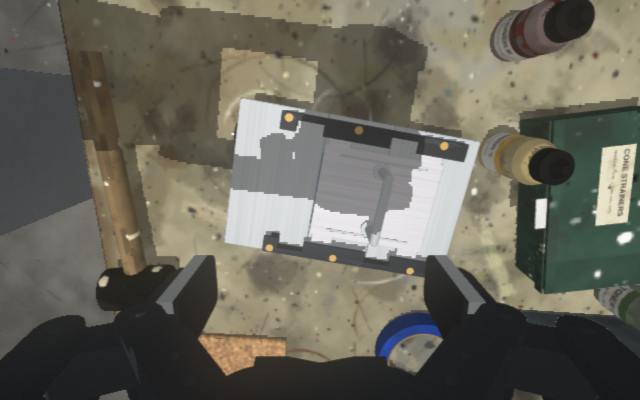

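>>> {"method": "move_arm", "body": {"deltas": [{"claw": 1, "tx": 0.9, "ty": -0.46, "tz": 0, "rx": 0, "ry": 0, "rz": 0}, {"claw": 1, "tx": 0.9, "ty": -0.46, "tz": 0, "rx": 0, "ry": 0, "rz": 0}, {"claw": 1, "tx": 0.9, "ty": -0.46, "tz": 0, "rx": 0, "ry": 0, "rz": 0}, {"claw": 1, "tx": 0.9, "ty": -0.46, "tz": 0, "rx": 0, "ry": 0, "rz": 0}, {"claw": 1, "tx": 0.9, "ty": -0.46, "tz": 0, "rx": 0, "ry": 0, "rz": 0}, {"claw": 1, "tx": 0.9, "ty": -0.46, "tz": 0, "rx": 0, "ry": 0, "rz": 0}, {"claw": 1, "tx": 0.9, "ty": -0.46, "tz": 0, "rx": 0, "ry": 0, "rz": 0}, {"claw": 1, "tx": 0.9, "ty": -0.46, "tz": 0, "rx": 0, "ry": 0, "rz": -0.036}]}}

```text
time: 0.87
tcp_pos: [482.2, 180.9, 231.2]
orientation: [-3.141, -0.0, 1.681]
wrist_force: [0.1, -0.0, 0.7]
width: 85.5
```

```bash
cat > red.py <<'E'
import sys
from h import *
p=cv2.imread(f"pics/wrist{sys.argv[1]}.png");W=np.load(f"pics/wrist{sys.argv[1]}.npz")["W"];z=W[...,2]
hsv=cv2.cvtColor(p,cv2.COLOR_BGR2HSV)
red=((hsv[...,0]<6)|(hsv[...,0]>174))&(hsv[...,1]>180)&(hsv[...,2]>100)&(z>120)&(z<140)
if red.sum():print(red.sum(),cv2.minAreaRect(W[red][:,:2].astype(np.float32)),np.median(W[red][:,2]))
x,y=W[...,0],W[...,1]
r=(z>44)&(z<58)&(abs(x-483)<45)&(abs(y-268)<45)
print(r.sum(),r.any() and cv2.minAreaRect(W[r][:,:2].astype(np.float32)))
r=(z>2.5)&(z<9)&(abs(x-483)<55)&(abs(y-268)<55)
print(r.sum(),r.any() and cv2.minAreaRect(W[r][:,:2].astype(np.float32)))
E
python3 snap.py 2 wrist; python3 red.py 2
```

```text
t0.87 [482.2 180.9 231.2] [-3.141 -0.     1.681] F [ 0.1 -0.   0.7] w85.5 J [0.21 0.03 1.57 0.   1.54 0.1 ]
926 ((484.75164794921875, 269.8508605957031), (41.68898010253906, 48.08167266845703), 6.4085893630981445)
5537 ((484.7496337890625, 269.8820495605469), (89.5621337890625, 89.65116882324219), 7.302277088165283)
```

View pics/wrist2.png

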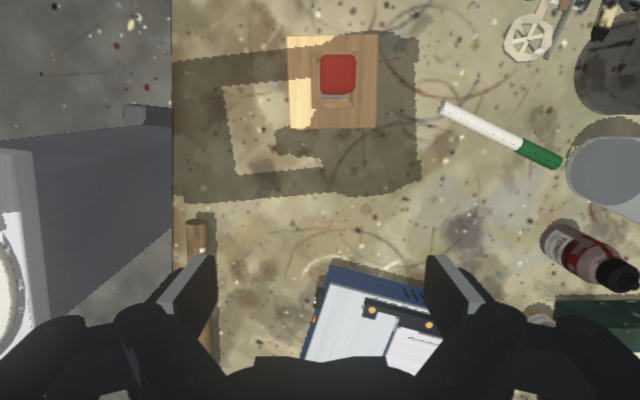

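```bash
sed -i 's/>180)&(hsv\[...,2\]>100)/>120)\&(hsv[...,2]>60)/' red.py; python3 red.py 2; python3 -c "
import cv2;p=cv2.imread('pics/wrist2.png')[20:150,270:400];cv2.imwrite('pics/w2c.png',cv2.resize(p,None,fx=4,fy=4))"
```

```text
1259 ((484.0291442871094, 268.71441650390625), (22.343503952026367, 23.17491340637207), 6.332332134246826) 130.37597568595032
926 ((484.75164794921875, 269.8508605957031), (41.68898010253906, 48.08167266845703), 6.4085893630981445)
5537 ((484.7496337890625, 269.8820495605469), (89.5621337890625, 89.65116882324219), 7.302277088165283)
```

View pics/w2c.png

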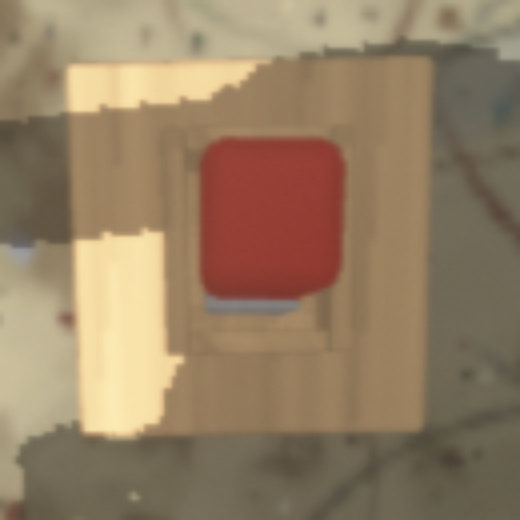

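>>> {"method": "move_arm", "body": {"deltas": [{"claw": 1, "tx": 0.871, "ty": 0.114, "tz": 0.6, "rx": 0, "ry": 0, "rz": 0}, {"claw": 1, "tx": 0.871, "ty": 0.114, "tz": 0.6, "rx": 0, "ry": 0, "rz": 0}, {"claw": 1, "tx": 0.871, "ty": 0.114, "tz": 0.6, "rx": 0, "ry": 0, "rz": 0}, {"claw": 1, "tx": 0.871, "ty": 0.114, "tz": 0.6, "rx": 0, "ry": 0, "rz": 0}, {"claw": 1, "tx": 0, "ty": 0, "tz": 0.8, "rx": 0, "ry": 0, "rz": 0}, {"claw": 1, "tx": 0, "ty": 0, "tz": 0, "rx": 0, "ry": 0, "rz": 0}]}}

```text
time: 1.42
tcp_pos: [482.9, 268.1, 147.5]
orientation: [-3.136, 0.001, 1.686]
wrist_force: [0.4, -1.3, -1.1]
width: 85.1
```

>>> {"method": "move_arm", "body": {"deltas": [{"claw": 1, "tx": 0.02, "ty": 0.04, "tz": 0.8, "rx": 0, "ry": 0, "rz": 0}, {"claw": 1, "tx": 0, "ty": 0, "tz": 0.9, "rx": 0, "ry": 0, "rz": 0}, {"claw": 1, "tx": 0, "ty": 0, "tz": 0.8, "rx": 0, "ry": 0, "rz": 0}, {"claw": 1, "tx": 0, "ty": 0, "tz": 0.2, "rx": 0, "ry": 0, "rz": 0}, {"claw": 1, "tx": 0, "ty": 0, "tz": 0, "rx": 0, "ry": 0, "rz": 0}]}}

```text
time: 1.83
tcp_pos: [485.1, 267.8, 83.4]
orientation: [-3.14, 0.001, 1.683]
wrist_force: [-0.1, -1.0, 0.4]
width: 85.0
```

```bash
python3 snap.py 3 side; python3 -c "
import cv2;p=cv2.imread('pics/side3.png')[200:390,180:360];cv2.imwrite('pics/s3c.png',cv2.resize(p,None,fx=3,fy=3))"
```

```text
t1.83 [485.1 267.8  83.4] [-3.140e+00  1.000e-03  1.683e+00] F [-0.1 -1.   0.4] w85.0 J [ 0.37  0.2   1.68 -0.    1.26  0.25]
```

View pics/s3c.png

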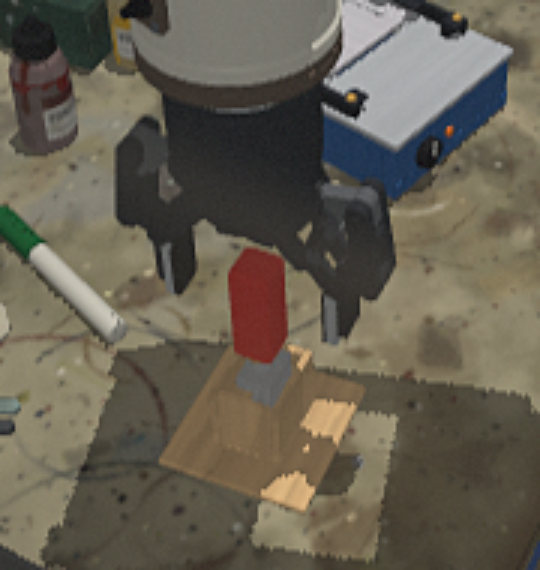

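>>> {"method": "move_arm", "body": {"deltas": [{"claw": 0, "tx": 0.03, "ty": -0.03, "tz": 0, "rx": 0, "ry": 0, "rz": 0}, {"claw": 0, "tx": 0, "ty": 0, "tz": 0, "rx": 0, "ry": 0, "rz": 0}, {"claw": 0, "tx": 0, "ty": 0, "tz": 0, "rx": 0, "ry": 0, "rz": 0}, {"claw": 0, "tx": 0, "ty": 0, "tz": 0, "rx": 0, "ry": 0, "rz": 0}, {"claw": 0, "tx": 0, "ty": 0, "tz": 0, "rx": 0, "ry": 0, "rz": 0}, {"claw": 0, "tx": 0, "ty": 0, "tz": 0, "rx": 0, "ry": 0, "rz": 0}, {"claw": 0, "tx": 0, "ty": 0, "tz": 0, "rx": 0, "ry": 0, "rz": 0}, {"claw": 0, "tx": 0, "ty": 0, "tz": 0, "rx": 0, "ry": 0, "rz": 0}]}}

```text
time: 2.55
tcp_pos: [484.6, 269.2, 84.3]
orientation: [3.141, -0.0, 1.684]
wrist_force: [-2.5, -1.1, 6.7]
width: 23.2
```

>>> {"method": "move_arm", "body": {"deltas": [{"claw": 0, "tx": 0, "ty": 0, "tz": -0.2, "rx": 0, "ry": 0, "rz": 0}, {"claw": 0, "tx": 0, "ty": 0, "tz": -0.5, "rx": 0, "ry": 0, "rz": 0}, {"claw": 0, "tx": 0, "ty": 0, "tz": -0.8, "rx": 0, "ry": 0, "rz": 0}, {"claw": 0, "tx": 0, "ty": 0, "tz": -1, "rx": 0, "ry": 0, "rz": 0}, {"claw": 0, "tx": 0, "ty": 0, "tz": -1, "rx": 0, "ry": 0, "rz": 0}, {"claw": 0, "tx": 0, "ty": 0, "tz": -0.5, "rx": 0, "ry": 0, "rz": 0}, {"claw": 0, "tx": 0, "ty": 0, "tz": 0, "rx": 0, "ry": 0, "rz": 0}, {"claw": 0, "tx": 0, "ty": 0, "tz": 0, "rx": 0, "ry": 0, "rz": 0}]}}

```text
time: 3.22
tcp_pos: [484.6, 269.1, 183.4]
orientation: [3.141, -0.0, 1.684]
wrist_force: [-0.5, -0.9, -2.4]
width: 23.2
```

```bash
python3 snap.py 4 side scene; python3 -c "
import cv2,numpy as np;p=cv2.imread('pics/side4.png')[150:340,180:360];q=cv2.imread('pics/scene4.png')[60:220,150:300]
cv2.imwrite('pics/s4c.png',cv2.resize(p,None,fx=3,fy=3));cv2.imwrite('pics/s4d.png',cv2.resize(q,None,fx=3.5,fy=3.5))"
```

```text
t3.22 [484.6 269.1 183.4] [ 3.141 -0.     1.684] F [-0.5 -0.9 -2.4] w23.2 J [0.37 0.13 1.56 0.   1.45 0.25]
```

View pics/s4c.png

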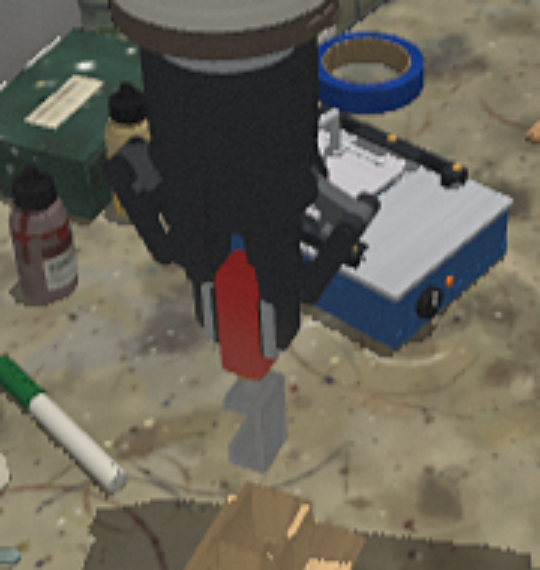

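View pics/s4d.png

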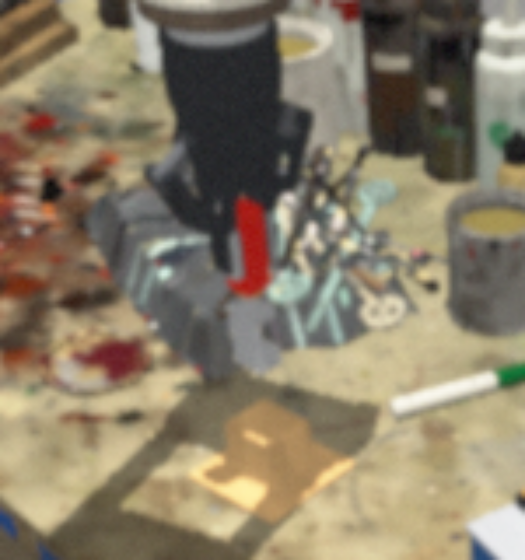

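```bash
python3 - <<'E'
from h import *
for n in("side","scene"):
    W=np.load(f"pics/{n}4.npz")["W"]
    m=(np.hypot(W[...,0]-484.6,W[...,1]-269.1)<22)&(W[...,2]>70)&(W[...,2]<240)
    q=W[m]; print(n,len(q),np.percentile(q[:,2],[0,1,3,5]))
    b=q[(q[:,2]<150)]; print(np.round(cv2.minAreaRect(b[:,:2].astype(np.float32))[0],1),cv2.minAreaRect(b[:,:2].astype(np.float32))[1:])
    # silhouettes: predicted corner pixels
    a=np.radians(6.4);R=np.array([[np.cos(a),-np.sin(a)],[np.sin(a),np.cos(a)]])
    for x in(-11,10):
        for y in(-14,14):
            X=np.r_[R@[x,y]+[484.6,269.1],104.1];print(np.round(proj(n,X)[0],1),end=' ')
    print()
E
python3 -c "
import cv2
p=cv2.imread('pics/side4.png')[265:315,240:290];cv2.imwrite('pics/s4e.png',cv2.resize(p,None,fx=10,fy=10,interpolation=0))"
```

```text
side 1417 [106.05131821 108.27674728 110.17381339 111.20499265]
[482.2 269.2] ((21.50585174560547, 28.75293731689453), 5.583884239196777)
[274.6 296. ] [266.9 308.4] [262.9 292.4] [254.9 304.5] 
scene 596 [101.93484109 103.45732994 105.67487085 107.98550022]
[482.5 266.6] ((23.111225128173828, 31.364723205566406), 7.345973014831543)
[224.  166.3] [216.2 162.3] [230.  162.7] [222.3 158.8]
```

View pics/s4e.png

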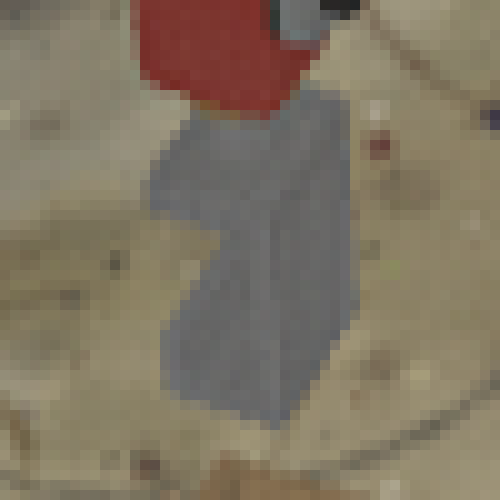

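>>> {"method": "move_arm", "body": {"deltas": [{"claw": 0, "tx": -0.5, "ty": 0.12, "tz": -0.06, "rx": 0, "ry": 0, "rz": 0}, {"claw": 0, "tx": -0.967, "ty": 0.23, "tz": -0.06, "rx": 0, "ry": 0, "rz": 0}, {"claw": 0, "tx": -0.967, "ty": 0.23, "tz": -0.06, "rx": 0, "ry": 0, "rz": 0}, {"claw": 0, "tx": -0.967, "ty": 0.23, "tz": -0.06, "rx": 0, "ry": 0, "rz": 0}, {"claw": 0, "tx": -0.967, "ty": 0.23, "tz": -0.06, "rx": 0, "ry": 0, "rz": 0}, {"claw": 0, "tx": -0.967, "ty": 0.23, "tz": -0.06, "rx": 0, "ry": 0, "rz": 0}, {"claw": 0, "tx": -0.967, "ty": 0.23, "tz": -0.06, "rx": 0, "ry": 0, "rz": 0}, {"claw": 0, "tx": -0.967, "ty": 0.23, "tz": -0.06, "rx": 0, "ry": 0, "rz": 0}]}}

```text
time: 3.98
tcp_pos: [548.0, 91.5, 194.7]
orientation: [-3.14, 0.0, 1.684]
wrist_force: [0.3, 1.6, -2.0]
width: 23.5
```

>>> {"method": "move_arm", "body": {"deltas": [{"claw": 0, "tx": -0.967, "ty": 0.23, "tz": 0, "rx": 0, "ry": 0, "rz": 0}, {"claw": 0, "tx": -0.967, "ty": 0.23, "tz": 0, "rx": 0, "ry": 0, "rz": 0}, {"claw": 0, "tx": -0.967, "ty": 0.23, "tz": 0, "rx": 0, "ry": 0, "rz": 0}, {"claw": 0, "tx": -0.967, "ty": 0.23, "tz": 0, "rx": 0, "ry": 0, "rz": 0}, {"claw": 0, "tx": -0.46, "ty": 0.12, "tz": 0, "rx": 0, "ry": 0, "rz": 0.031}, {"claw": 0, "tx": 0, "ty": 0, "tz": 0, "rx": 0, "ry": 0, "rz": 0.031}, {"claw": 0, "tx": 0, "ty": 0, "tz": 0, "rx": 0, "ry": 0, "rz": 0.031}, {"claw": 0, "tx": 0, "ty": 0, "tz": 0, "rx": 0, "ry": 0, "rz": 0}]}}

```text
time: 4.65
tcp_pos: [585.7, -12.2, 194.5]
orientation: [-3.14, 0.0, 1.386]
wrist_force: [-0.9, 0.1, -2.9]
width: 23.2
```

```bash
python3 snap.py 5 wrist side; python3 - <<'E'
from h import *
W=np.load("pics/wrist5.npz")["W"];x,y,z=W[...,0],W[...,1],W[...,2]
lb=(z>85)&(z<105)&(x>600)&(x<660)&(y>-80)&(y<60);q=W[lb]
print(len(q),q.mean(0),cv2.minAreaRect(q[:,:2].astype(np.float32)))
E
```

```text
t4.65 [585.7 -12.2 194.5] [-3.14   0.     1.386] F [-0.9  0.1 -2.9] w23.2 J [-0.15  0.19  1.47 -0.    1.49  0.03]
970 [625.15318438 -16.07664627  96.63328431] ((625.2647705078125, -18.18267059326172), (63.500205993652344, 8.212516784667969), 79.98284149169922)
```

View pics/wrist5.png

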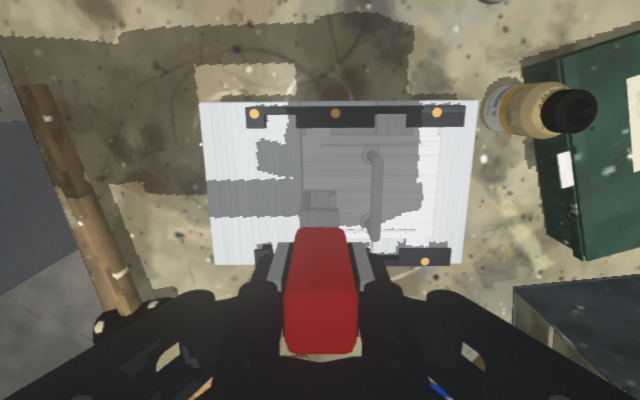

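View pics/side5.png

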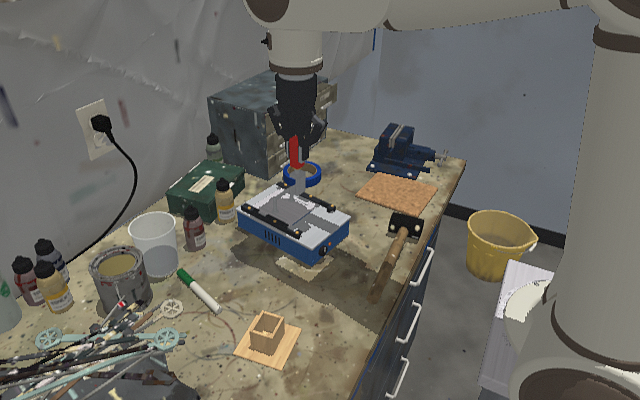

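>>> {"method": "move_arm", "body": {"deltas": [{"claw": 0, "tx": 0.044, "ty": 0, "tz": 0.6, "rx": 0, "ry": 0, "rz": -0.0022}, {"claw": 0, "tx": 0, "ty": 0, "tz": 0.7, "rx": 0, "ry": 0, "rz": 0}, {"claw": 0, "tx": 0, "ty": 0, "tz": 0.4, "rx": 0, "ry": 0, "rz": 0}, {"claw": 0, "tx": 0, "ty": 0, "tz": 0.16, "rx": 0, "ry": 0, "rz": 0}, {"claw": 0, "tx": 0, "ty": 0, "tz": 0, "rx": 0, "ry": 0, "rz": 0}]}}

```text
time: 5.17
tcp_pos: [585.8, -10.0, 148.3]
orientation: [-3.14, 0.0, 1.4]
wrist_force: [-0.5, -0.6, -1.1]
width: 23.5
```

```bash
python3 snap.py 6 side; python3 -c "
import cv2
p=cv2.imread('pics/side6.png')[150:270,220:370];cv2.imwrite('pics/s6c.png',cv2.resize(p,None,fx=5,fy=5))"
```

```text
t5.17 [585.8 -10.  148.3] [-3.14  0.    1.4 ] F [-0.5 -0.6 -1.1] w23.5 J [-0.15  0.22  1.53 -0.    1.4   0.02]
```

View pics/s6c.png

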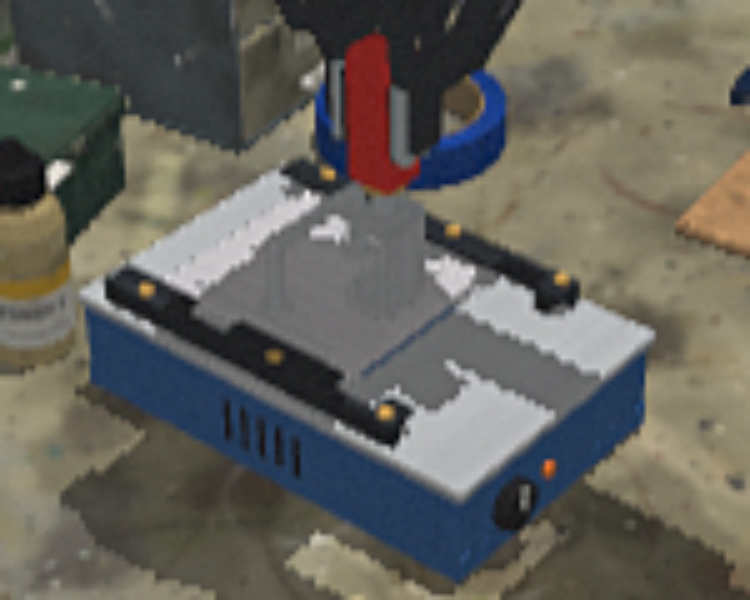

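>>> {"method": "move_arm", "body": {"deltas": [{"claw": 0, "tx": -0.055, "ty": 0.3, "tz": 0, "rx": 0, "ry": 0, "rz": 0.0015}, {"claw": 0, "tx": 0, "ty": 0.4, "tz": 0, "rx": 0, "ry": 0, "rz": 0}, {"claw": 0, "tx": 0, "ty": 0.4, "tz": 0, "rx": 0, "ry": 0, "rz": 0}, {"claw": 0, "tx": 0, "ty": 0.3, "tz": 0, "rx": 0, "ry": 0, "rz": 0}, {"claw": 0, "tx": 0, "ty": 0.21, "tz": 0, "rx": 0, "ry": 0, "rz": 0}, {"claw": 0, "tx": 0, "ty": 0, "tz": 0, "rx": 0, "ry": 0, "rz": 0}, {"claw": 0, "tx": 0, "ty": 0, "tz": 0, "rx": 0, "ry": 0, "rz": 0}]}}

```text
time: 5.8
tcp_pos: [625.8, -18.5, 148.9]
orientation: [-3.141, 0.0, 1.394]
wrist_force: [0.5, 0.1, -2.5]
width: 22.9
```

```bash
python3 snap.py 7 side wrist; python3 - <<'E'
import cv2
from h import *
p=cv2.imread('pics/side7.png')[150:270,220:370];cv2.imwrite('pics/s7c.png',cv2.resize(p,None,fx=5,fy=5))
W=np.load("pics/wrist7.npz")["W"];x,y,z=W[...,0],W[...,1],W[...,2]
lb=(z>85)&(z<105)&(x>600)&(x<660)&(y>-80)&(y<60);q=W[lb]
print(len(q),q.mean(0),cv2.minAreaRect(q[:,:2].astype(np.float32)))
E
```

```text
t5.80 [625.8 -18.5 148.9] [-3.141  0.     1.394] F [ 0.5  0.1 -2.5] w22.9 J [-0.15  0.29  1.43 -0.    1.42  0.02]
583 [627.75464272   2.15487485  96.27016548] ((625.1256103515625, 2.2582902908325195), (23.512746810913086, 14.51451587677002), 79.82981872558594)
```

View pics/s7c.png

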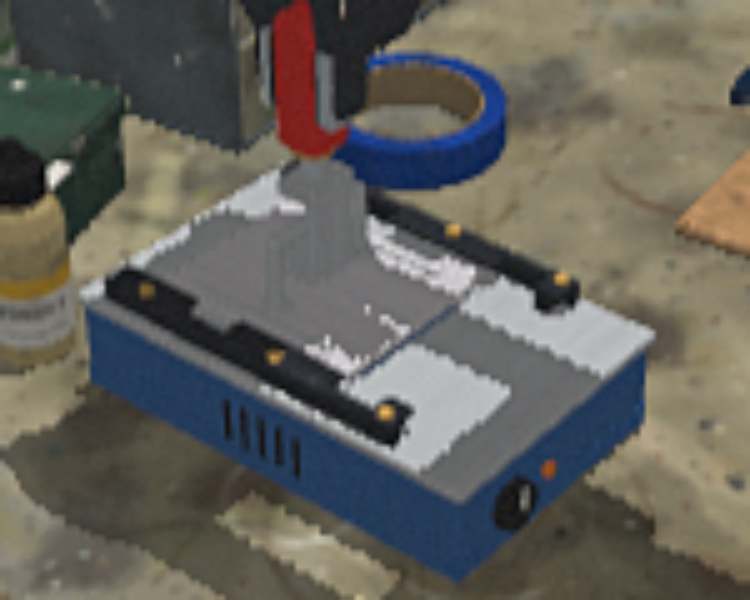

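View pics/wrist7.png

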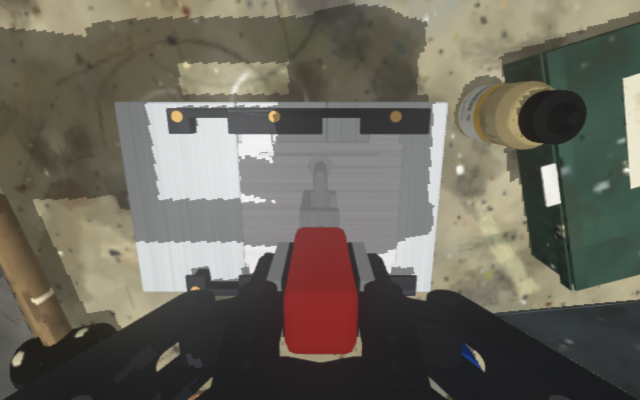

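>>> {"method": "move_arm", "body": {"deltas": [{"claw": 0, "tx": 0, "ty": 0, "tz": -0.2, "rx": 0, "ry": 0, "rz": 0}, {"claw": 0, "tx": 0, "ty": 0, "tz": -0.2, "rx": 0, "ry": 0, "rz": 0}, {"claw": 0, "tx": 0, "ty": 0, "tz": -0.12, "rx": 0, "ry": 0, "rz": 0}, {"claw": 0, "tx": 0, "ty": 0, "tz": 0, "rx": 0, "ry": 0, "rz": 0}, {"claw": 0, "tx": 0, "ty": 0, "tz": 0, "rx": 0, "ry": 0, "rz": 0}]}}

```text
time: 6.32
tcp_pos: [625.8, -18.5, 162.7]
orientation: [3.141, -0.0, 1.394]
wrist_force: [-0.2, 0.3, -2.1]
width: 23.1
```

```bash
python3 - <<'E'
from h import *
# lid left edge / rail gap positions in oven frame from wrist7
W=np.load("pics/wrist7.npz")["W"];a=np.radians(-10.1)
ex=np.array([np.cos(a),np.sin(a)]);ey=np.array([-ex[1],ex[0]])
d=W[...,:2]-[600.1,-14.3];u=d@ex;v=d@ey;z=W[...,2]
# strip under rail near v=51..53: print z vs u
for lo,hi in((50.5,54),(46,49)):
  for k in range(-70,100,3):
    m=(v>lo)&(v<hi)&(u>k)&(u<k+3)
    if m.sum(): print(k,round(float(np.median(z[m])),1),end=' | ')
  print()
m=(abs(v-20)<6)
for k in range(-60,-10,2):
    mm=m&(u>k)&(u<k+2)
    if mm.sum(): print(k,round(float(np.median(z[mm])),1),end=' | ')
E
```

```text
-70 65.4 | -67 66.1 | -64 65.7 | -61 66.0 | -58 58.1 | -55 53.4 | -52 53.8 | -49 53.9 | -46 53.9 | -43 53.4 | -40 53.7 | -37 53.7 | -34 65.2 | -31 65.8 | -28 65.8 | -25 65.7 | -22 65.8 | -19 65.9 | -16 65.8 | -13 65.7 | -10 65.8 | -7 65.8 | -4 65.6 | -1 65.8 | 2 65.9 | 5 65.9 | 8 65.5 | 11 65.8 | 14 65.9 | 17 66.0 | 20 65.8 | 23 65.6 | 26 54.0 | 29 53.5 | 32 54.0 | 35 54.0 | 38 53.7 | 41 53.7 | 44 53.8 | 47 53.9 | 50 64.9 | 53 65.8 | 56 65.5 | 59 65.3 | 62 65.8 | 65 65.8 | 68 65.6 | 71 65.6 | 74 65.7 | 77 66.0 | 80 66.0 | 83 65.6 | 86 65.7 | 89 65.7 | 92 65.6 | 98 53.7 | 
-70 53.9 | -67 53.9 | -64 53.9 | -61 53.6 | -58 53.9 | -55 53.8 | -52 53.9 | -49 54.0 | -46 53.9 | -43 53.9 | -40 53.7 | -37 53.8 | -34 53.4 | -31 53.6 | -28 58.8 | -25 60.2 | -22 59.8 | -19 60.3 | -16 59.7 | -13 59.8 | -10 59.8 | -7 54.1 | -4 53.9 | -1 54.0 | 2 53.9 | 5 53.7 | 8 53.6 | 11 53.8 | 14 54.0 | 17 53.7 | 20 53.8 | 23 53.9 | 26 53.8 | 29 53.6 | 32 53.7 | 35 53.8 | 38 54.0 | 41 53.8 | 44 54.2 | 47 53.5 | 50 54.0 | 53 53.9 | 56 56.1 | 59 59.7 | 62 59.8 | 65 59.9 | 68 59.7 | 71 59.7 | 74 59.3 | 77 54.2 | 80 54.0 | 83 54.2 | 86 53.9 | 89 54.2 | 92 54.1 | 95 53.8 | 98 53.9 | 
-60 53.8 | -58 53.7 | -56 53.8 | -54 53.8 | -52 53.7 | -50 53.8 | -48 53.6 | -46 53.5 | -44 53.8 | -42 53.9 | -40 53.7 | -38 53.7 | -36 53.8 | -34 53.9 | -32 53.8 | -30 59.3 | -28 59.8 | -26 60.0 | -24 60.0 | -22 59.9 | -20 59.9 | -18 59.8 | -16 59.8 | -14 60.2 | -12 60.3 |
```

>>> {"method": "move_arm", "body": {"deltas": [{"claw": 0, "tx": 0, "ty": -0.05, "tz": 0, "rx": 0, "ry": 0, "rz": 0}, {"claw": 0, "tx": 0, "ty": -0.05, "tz": 0, "rx": 0, "ry": 0, "rz": 0}, {"claw": 0, "tx": 0, "ty": -0.08, "tz": 0, "rx": 0, "ry": 0, "rz": 0}, {"claw": 0, "tx": 0, "ty": -0.08, "tz": 0, "rx": 0, "ry": 0, "rz": 0}, {"claw": 0, "tx": 0, "ty": -0.08, "tz": 0, "rx": 0, "ry": 0, "rz": 0}, {"claw": 0, "tx": 0, "ty": -0.08, "tz": 0, "rx": 0, "ry": 0, "rz": 0}]}}

```text
time: 6.82
tcp_pos: [615.1, -16.6, 162.2]
orientation: [-3.141, 0.0, 1.394]
wrist_force: [2.2, -0.6, -2.4]
width: 23.3
```

>>> {"method": "move_arm", "body": {"deltas": [{"claw": 0, "tx": 0, "ty": -0.08, "tz": 0, "rx": 0, "ry": 0, "rz": 0}, {"claw": 0, "tx": 0, "ty": -0.08, "tz": 0, "rx": 0, "ry": 0, "rz": 0}, {"claw": 0, "tx": 0, "ty": -0.08, "tz": 0, "rx": 0, "ry": 0, "rz": 0}, {"claw": 0, "tx": 0, "ty": -0.08, "tz": 0, "rx": 0, "ry": 0, "rz": 0}]}}

```text
time: 7.15
tcp_pos: [607.3, -15.2, 162.2]
orientation: [-3.141, -0.0, 1.394]
wrist_force: [1.1, 0.1, -3.0]
width: 23.5
```

```bash
python3 snap.py 8 wrist; cat > lid.py <<'E'
import sys
from h import *
W=np.load(f"pics/wrist{sys.argv[1]}.npz")["W"];a=np.radians(-10.1)
ex=np.array([np.cos(a),np.sin(a)]);ey=np.array([-ex[1],ex[0]])
d=W[...,:2]-[600.1,-14.3];u=d@ex;v=d@ey;z=W[...,2]
def edges(lo,hi,h):
    m=(v>lo)&(v<hi)&(u>-90)&(u<100)
    b=np.arange(-90,100,1.);o=[]
    for k in b:
        mm=m&(u>=k)&(u<k+1);o.append(np.median(z[mm])>h if mm.sum()>2 else 0)
    o=np.array(o).astype(int);return [(b[i+1],o[i+1]) for i in np.flatnonzero(np.diff(o))]
print("roof",edges(51,54,61));print("ear",edges(46,49,57));print("lid",edges(32,40,57))
m=(z>85)&(z<105)&(abs(v-22)<8)&(abs(u)<60);print("bar u",np.median(u[m]),m.sum())
E
python3 lid.py 7;python3 lid.py 8
```

```text
t7.15 [607.3 -15.2 162.2] [-3.141 -0.     1.394] F [ 1.1  0.1 -3. ] w23.5 J [-0.15  0.25  1.46  0.    1.43  0.03]
roof [(np.float64(-71.0), np.int64(1)), (np.float64(-58.0), np.int64(0)), (np.float64(-34.0), np.int64(1)), (np.float64(27.0), np.int64(0)), (np.float64(52.0), np.int64(1)), (np.float64(95.0), np.int64(0))]
ear [(np.float64(-26.0), np.int64(1)), (np.float64(-7.0), np.int64(0)), (np.float64(58.0), np.int64(1)), (np.float64(78.0), np.int64(0))]
lid [(np.float64(-30.0), np.int64(1)), (np.float64(81.0), np.int64(0))]
bar u 24.900535371982016 415
roof [(np.float64(-71.0), np.int64(1)), (np.float64(-57.0), np.int64(0)), (np.float64(-33.0), np.int64(1)), (np.float64(27.0), np.int64(0)), (np.float64(51.0), np.int64(1)), (np.float64(95.0), np.int64(0))]
ear [(np.float64(-43.0), np.int64(1)), (np.float64(-23.0), np.int64(0)), (np.float64(41.0), np.int64(1)), (np.float64(61.0), np.int64(0))]
lid [(np.float64(-46.0), np.int64(1)), (np.float64(64.0), np.int64(0))]
bar u 8.723730214469322 404
```

>>> {"method": "move_arm", "body": {"deltas": [{"claw": 0, "tx": 0, "ty": -0.08, "tz": 0, "rx": 0, "ry": 0, "rz": 0}, {"claw": 0, "tx": 0, "ty": -0.08, "tz": 0, "rx": 0, "ry": 0, "rz": 0}, {"claw": 0, "tx": 0, "ty": -0.08, "tz": 0, "rx": 0, "ry": 0, "rz": 0}, {"claw": 0, "tx": 0, "ty": -0.06, "tz": 0, "rx": 0, "ry": 0, "rz": 0}, {"claw": 0, "tx": 0, "ty": -0.04, "tz": 0, "rx": 0, "ry": 0, "rz": 0}]}}

```text
time: 7.62
tcp_pos: [598.9, -13.7, 162.4]
orientation: [3.142, 0.0, 1.394]
wrist_force: [1.7, 0.9, -2.4]
width: 23.4
```

>>> {"method": "move_arm", "body": {"deltas": [{"claw": 0, "tx": 0, "ty": -0.025, "tz": 0, "rx": 0, "ry": 0, "rz": 0}, {"claw": 0, "tx": 0, "ty": -0.025, "tz": 0, "rx": 0, "ry": 0, "rz": 0}]}}

```text
time: 7.78
tcp_pos: [597.9, -13.5, 162.3]
orientation: [3.142, -0.0, 1.394]
wrist_force: [2.4, -0.8, -2.1]
width: 23.2
```

>>> {"method": "move_arm", "body": {"deltas": [{"claw": 0, "tx": 0, "ty": -0.025, "tz": 0, "rx": 0, "ry": 0, "rz": 0}, {"claw": 0, "tx": 0, "ty": -0.025, "tz": 0, "rx": 0, "ry": 0, "rz": 0}]}}

```text
time: 7.95
tcp_pos: [596.7, -13.3, 162.3]
orientation: [3.142, -0.0, 1.394]
wrist_force: [2.2, -0.7, -1.8]
width: 23.4
```

>>> {"method": "move_arm", "body": {"deltas": [{"claw": 0, "tx": 0, "ty": -0.02, "tz": 0, "rx": 0, "ry": 0, "rz": 0}, {"claw": 0, "tx": 0, "ty": -0.02, "tz": 0, "rx": 0, "ry": 0, "rz": 0}]}}

```text
time: 8.12
tcp_pos: [595.7, -13.1, 162.3]
orientation: [3.142, 0.0, 1.394]
wrist_force: [2.0, -0.9, -1.4]
width: 23.3
```

>>> {"method": "move_arm", "body": {"deltas": [{"claw": 0, "tx": 0, "ty": -0.02, "tz": 0, "rx": 0, "ry": 0, "rz": 0}]}}

```text
time: 8.2
tcp_pos: [595.2, -13.1, 162.3]
orientation: [3.142, 0.0, 1.394]
wrist_force: [2.7, 0.1, -1.9]
width: 23.3
```

>>> {"method": "move_arm", "body": {"deltas": [{"claw": 0, "tx": 0, "ty": -0.02, "tz": 0, "rx": 0, "ry": 0, "rz": 0}]}}

```text
time: 8.28
tcp_pos: [594.7, -13.0, 162.3]
orientation: [3.142, 0.0, 1.394]
wrist_force: [2.3, -1.0, -2.3]
width: 23.5
```

>>> {"method": "move_arm", "body": {"deltas": [{"claw": 0, "tx": 0, "ty": -0.016, "tz": 0, "rx": 0, "ry": 0, "rz": 0}]}}

```text
time: 8.37
tcp_pos: [594.3, -12.9, 162.3]
orientation: [3.142, 0.0, 1.394]
wrist_force: [3.0, -0.6, -1.9]
width: 23.4
```

>>> {"method": "move_arm", "body": {"deltas": [{"claw": 0, "tx": 0, "ty": -0.016, "tz": 0, "rx": 0, "ry": 0, "rz": 0}]}}

```text
time: 8.45
tcp_pos: [593.9, -12.8, 162.3]
orientation: [3.142, 0.0, 1.394]
wrist_force: [2.5, -0.6, -1.0]
width: 23.3
```

```bash
python3 snap.py 9 wrist;python3 lid.py 9
```

```text
t8.45 [593.9 -12.8 162.3] [3.142 0.    1.394] F [ 2.5 -0.6 -1. ] w23.3 J [-0.15  0.22  1.49 -0.    1.43  0.03]
roof [(np.float64(-71.0), np.int64(1)), (np.float64(-57.0), np.int64(0)), (np.float64(-33.0), np.int64(1)), (np.float64(27.0), np.int64(0)), (np.float64(50.0), np.int64(1)), (np.float64(51.0), np.int64(0)), (np.float64(52.0), np.int64(1)), (np.float64(95.0), np.int64(0))]
ear [(np.float64(-56.0), np.int64(1)), (np.float64(-37.0), np.int64(0)), (np.float64(28.0), np.int64(1)), (np.float64(48.0), np.int64(0))]
lid [(np.float64(-59.0), np.int64(1)), (np.float64(51.0), np.int64(0))]
bar u -4.855550116845572 407
```

>>> {"method": "move_arm", "body": {"deltas": [{"claw": 0, "tx": 0, "ty": -0.014, "tz": 0, "rx": 0, "ry": 0, "rz": 0}]}}

```text
time: 8.58
tcp_pos: [593.5, -12.8, 162.3]
orientation: [-3.142, 0.0, 1.394]
wrist_force: [4.2, -1.3, -1.0]
width: 23.3
```

>>> {"method": "move_arm", "body": {"deltas": [{"claw": 0, "tx": 0, "ty": -0.014, "tz": 0, "rx": 0, "ry": 0, "rz": 0}]}}

```text
time: 8.67
tcp_pos: [593.3, -12.7, 162.3]
orientation: [3.141, -0.0, 1.394]
wrist_force: [3.5, 1.3, -0.3]
width: 23.2
```

>>> {"method": "move_arm", "body": {"deltas": [{"claw": 0, "tx": 0, "ty": 0, "tz": 0, "rx": 0, "ry": 0, "rz": 0}]}}

```text
time: 8.75
tcp_pos: [593.2, -12.6, 162.3]
orientation: [3.141, -0.0, 1.394]
wrist_force: [3.8, 1.0, -0.8]
width: 23.6
```

>>> {"method": "move_arm", "body": {"deltas": [{"claw": 0, "tx": 0, "ty": -0.012, "tz": 0, "rx": 0, "ry": 0, "rz": 0}, {"claw": 0, "tx": 0, "ty": 0, "tz": 0, "rx": 0, "ry": 0, "rz": 0}]}}

```text
time: 8.92
tcp_pos: [593.1, -12.6, 162.4]
orientation: [3.141, -0.0, 1.394]
wrist_force: [5.5, 1.4, -1.5]
width: 23.5
```

>>> {"method": "move_arm", "body": {"deltas": [{"claw": 0, "tx": 0, "ty": -0.012, "tz": 0, "rx": 0, "ry": 0, "rz": 0}, {"claw": 0, "tx": 0, "ty": 0, "tz": 0, "rx": 0, "ry": 0, "rz": 0}]}}

```text
time: 9.08
tcp_pos: [592.9, -12.6, 162.4]
orientation: [3.141, -0.0, 1.394]
wrist_force: [5.9, 0.1, -0.5]
width: 23.3
```

>>> {"method": "move_arm", "body": {"deltas": [{"claw": 0, "tx": 0, "ty": 0.03, "tz": 0, "rx": 0, "ry": 0, "rz": 0}, {"claw": 0, "tx": 0, "ty": 0.03, "tz": 0, "rx": 0, "ry": 0, "rz": 0}, {"claw": 0, "tx": 0, "ty": 0, "tz": -0.04, "rx": 0, "ry": 0, "rz": 0}, {"claw": 0, "tx": 0, "ty": 0, "tz": -0.04, "rx": 0, "ry": 0, "rz": 0}]}}

```text
time: 9.42
tcp_pos: [593.7, -12.8, 164.0]
orientation: [-3.14, 0.0, 1.394]
wrist_force: [-0.2, 0.4, -1.0]
width: 23.3
```

>>> {"method": "move_arm", "body": {"deltas": [{"claw": 0, "tx": 0, "ty": 0, "tz": -0.04, "rx": 0, "ry": 0, "rz": 0}, {"claw": 0, "tx": 0, "ty": 0, "tz": -0.04, "rx": 0, "ry": 0, "rz": 0}]}}

```text
time: 9.58
tcp_pos: [593.9, -12.8, 166.2]
orientation: [-3.141, 0.0, 1.394]
wrist_force: [0.1, 0.7, -5.9]
width: 23.1
```

>>> {"method": "move_arm", "body": {"deltas": [{"claw": 0, "tx": 0, "ty": 0, "tz": -0.04, "rx": 0, "ry": 0, "rz": 0}, {"claw": 0, "tx": 0, "ty": 0, "tz": -0.04, "rx": 0, "ry": 0, "rz": 0}]}}

```text
time: 9.75
tcp_pos: [593.9, -12.8, 168.1]
orientation: [-3.141, 0.0, 1.394]
wrist_force: [-0.6, -0.6, -5.2]
width: 23.4
```

>>> {"method": "move_arm", "body": {"deltas": [{"claw": 0, "tx": 0, "ty": 0, "tz": -0.04, "rx": 0, "ry": 0, "rz": 0}, {"claw": 0, "tx": 0, "ty": 0, "tz": -0.04, "rx": 0, "ry": 0, "rz": 0}]}}

```text
time: 9.92
tcp_pos: [594.0, -12.8, 170.2]
orientation: [-3.141, 0.0, 1.394]
wrist_force: [-0.5, -0.4, -4.7]
width: 23.3
```

>>> {"method": "move_arm", "body": {"deltas": [{"claw": 0, "tx": 0, "ty": 0, "tz": -0.04, "rx": 0, "ry": 0, "rz": 0}, {"claw": 0, "tx": 0, "ty": 0, "tz": -0.04, "rx": 0, "ry": 0, "rz": 0}]}}

```text
time: 10.08
tcp_pos: [594.1, -12.9, 172.3]
orientation: [-3.141, 0.0, 1.394]
wrist_force: [0.5, -0.4, -4.9]
width: 23.1
```

>>> {"method": "move_arm", "body": {"deltas": [{"claw": 0, "tx": 0, "ty": 0, "tz": -0.06, "rx": 0, "ry": 0, "rz": 0}, {"claw": 0, "tx": 0, "ty": 0, "tz": -0.06, "rx": 0, "ry": 0, "rz": 0}, {"claw": 0, "tx": 0, "ty": 0, "tz": -0.06, "rx": 0, "ry": 0, "rz": 0}]}}

```text
time: 10.33
tcp_pos: [594.1, -12.8, 176.9]
orientation: [-3.141, 0.0, 1.394]
wrist_force: [0.6, -0.4, -4.3]
width: 23.4
```

```bash
python3 snap.py 10 side wrist; python3 - <<'E'
import cv2
p=cv2.imread('pics/side10.png')[150:270,220:370];cv2.imwrite('pics/s10c.png',cv2.resize(p,None,fx=5,fy=5))
E
```

```text
t10.33 [594.1 -12.8 176.9] [-3.141  0.     1.394] F [ 0.6 -0.4 -4.3] w23.4 J [-0.15  0.21  1.47 -0.    1.45  0.03]
```

View pics/s10c.png

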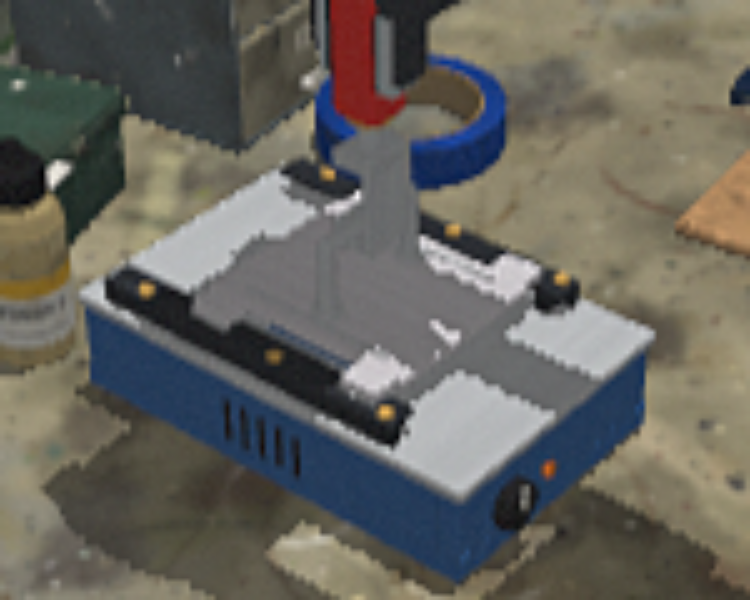

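>>> {"method": "move_arm", "body": {"deltas": [{"claw": 0, "tx": 0, "ty": 0, "tz": -0.1, "rx": 0, "ry": 0, "rz": 0}, {"claw": 0, "tx": 0, "ty": 0, "tz": -0.2, "rx": 0, "ry": 0, "rz": 0}, {"claw": 0, "tx": 0, "ty": 0, "tz": -0.3, "rx": 0, "ry": 0, "rz": 0}, {"claw": 0, "tx": 0, "ty": 0, "tz": -0.4, "rx": 0, "ry": 0, "rz": 0}, {"claw": 0, "tx": 0, "ty": 0, "tz": -0.4, "rx": 0, "ry": 0, "rz": 0}, {"claw": 0, "tx": 0, "ty": 0, "tz": -0.3, "rx": 0, "ry": 0, "rz": 0}, {"claw": 0, "tx": 0, "ty": 0, "tz": -0.2, "rx": 0, "ry": 0, "rz": 0}, {"claw": 0, "tx": 0, "ty": 0, "tz": -0.1, "rx": 0, "ry": 0, "rz": 0}]}}

```text
time: 11.1
tcp_pos: [594.4, -12.9, 228.0]
orientation: [3.14, -0.0, 1.394]
wrist_force: [0.2, 0.3, -5.0]
width: 23.3
```

```bash
python3 snap.py 11 side scene wrist; python3 - <<'E'
import cv2
from h import *
p=cv2.imread('pics/side11.png')[100:270,200:370];cv2.imwrite('pics/s11c.png',cv2.resize(p,None,fx=4,fy=4))
W=np.load("pics/wrist11.npz")["W"];z=W[...,2]
m=(z>95)&(z<125)&(np.hypot(W[...,0]-594,W[...,1]+13)<85)
q=W[m];A=np.c_[q[:,:2],np.ones(len(q))];b=np.median(z[m]);s=abs(q[:,2]-b)<5
c=np.linalg.lstsq(A[s],q[s,2],rcond=None)[0];print(len(q),b,"tilt deg",np.degrees(c[:2]))
print(cv2.minAreaRect(q[s][:,:2].astype(np.float32)))
# mat
p=cv2.imread('pics/scene0.png');hsv=cv2.cvtColor(p,cv2.COLOR_BGR2HSV)
E
```

```text
t11.10 [594.4 -12.9 228. ] [ 3.14  -0.     1.394] F [ 0.2  0.3 -5. ] w23.3 J [-0.15  0.19  1.4   0.    1.55  0.03]
14768 121.57444274254561 tilt deg [-0.12755189 -0.00717208]
((595.3013305664062, -13.091827392578125), (115.5337142944336, 110.33548736572266), 79.81103515625)
```

View pics/s11c.png

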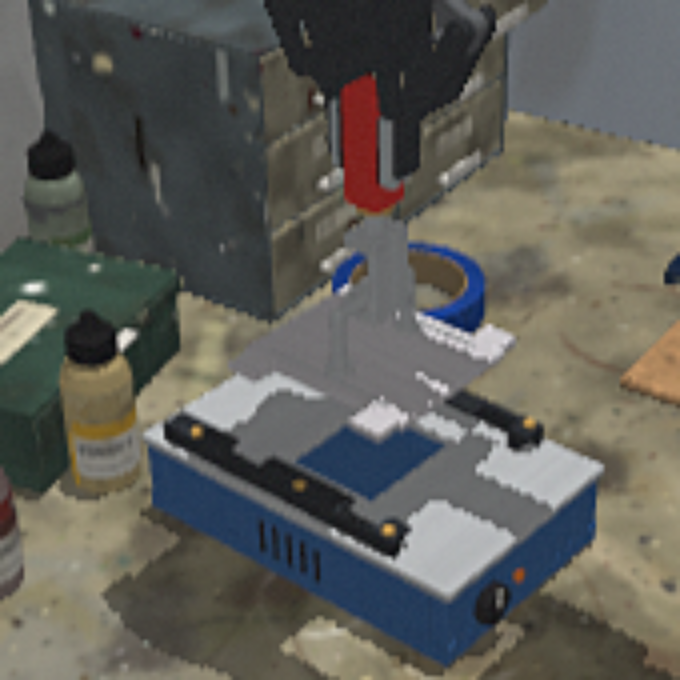

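View pics/wrist11.png

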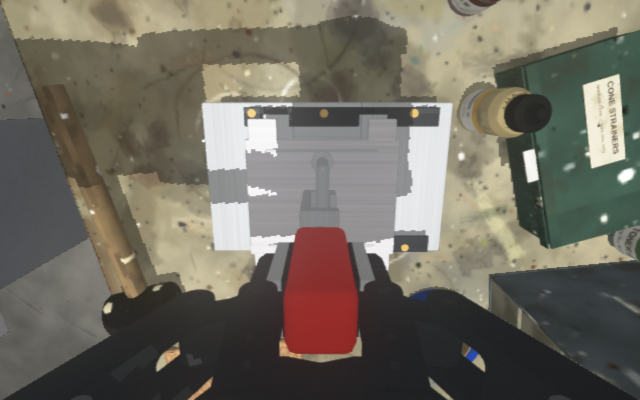

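>>> {"method": "move_arm", "body": {"deltas": [{"claw": 0, "tx": -0.2, "ty": -0.071, "tz": 0, "rx": 0, "ry": 0, "rz": 0}, {"claw": 0, "tx": -0.4, "ty": -0.142, "tz": 0, "rx": 0, "ry": 0, "rz": 0}, {"claw": 0, "tx": -0.6, "ty": -0.213, "tz": 0, "rx": 0, "ry": 0, "rz": 0}, {"claw": 0, "tx": -0.7, "ty": -0.248, "tz": 0, "rx": 0, "ry": 0, "rz": 0}, {"claw": 0, "tx": -0.7, "ty": -0.248, "tz": 0, "rx": 0, "ry": 0, "rz": 0}, {"claw": 0, "tx": -0.7, "ty": -0.248, "tz": 0, "rx": 0, "ry": 0, "rz": 0}, {"claw": 0, "tx": -0.7, "ty": -0.248, "tz": 0, "rx": 0, "ry": 0, "rz": 0}, {"claw": 0, "tx": -0.7, "ty": -0.248, "tz": 0, "rx": 0, "ry": 0, "rz": 0}]}}

```text
time: 11.92
tcp_pos: [531.2, -122.5, 226.5]
orientation: [-3.141, 0.0, 1.394]
wrist_force: [-0.4, -0.2, -5.5]
width: 23.4
```

>>> {"method": "move_arm", "body": {"deltas": [{"claw": 0, "tx": -0.7, "ty": -0.248, "tz": 0, "rx": 0, "ry": 0, "rz": 0}, {"claw": 0, "tx": -0.7, "ty": -0.248, "tz": 0, "rx": 0, "ry": 0, "rz": 0}, {"claw": 0, "tx": -0.7, "ty": -0.248, "tz": 0, "rx": 0, "ry": 0, "rz": 0}, {"claw": 0, "tx": -0.7, "ty": -0.248, "tz": 0, "rx": 0, "ry": 0, "rz": 0}, {"claw": 0, "tx": -0.7, "ty": -0.248, "tz": 0, "rx": 0, "ry": 0, "rz": 0}, {"claw": 0, "tx": -0.7, "ty": -0.248, "tz": 0, "rx": 0, "ry": 0, "rz": 0}, {"claw": 0, "tx": -0.7, "ty": -0.248, "tz": 0, "rx": 0, "ry": 0, "rz": 0}, {"claw": 0, "tx": -0.7, "ty": -0.248, "tz": 0, "rx": 0, "ry": 0, "rz": 0}]}}

```text
time: 12.58
tcp_pos: [457.6, -251.4, 226.6]
orientation: [-3.141, 0.0, 1.394]
wrist_force: [-0.3, -0.0, -5.5]
width: 23.6
```

>>> {"method": "move_arm", "body": {"deltas": [{"claw": 0, "tx": -0.6, "ty": -0.213, "tz": 0, "rx": 0, "ry": 0, "rz": -0.008}, {"claw": 0, "tx": -0.4, "ty": -0.142, "tz": 0, "rx": 0, "ry": 0, "rz": -0.008}, {"claw": 0, "tx": -0.2, "ty": -0.071, "tz": 0, "rx": 0, "ry": 0, "rz": -0.008}, {"claw": 0, "tx": -0.13, "ty": -0.046, "tz": 0, "rx": 0, "ry": 0, "rz": -0.007}, {"claw": 0, "tx": 0, "ty": 0, "tz": 0, "rx": 0, "ry": 0, "rz": 0}, {"claw": 0, "tx": 0, "ty": 0, "tz": 0, "rx": 0, "ry": 0, "rz": 0}, {"claw": 0, "tx": 0, "ty": 0, "tz": 0, "rx": 0, "ry": 0, "rz": 0}]}}

```text
time: 13.17
tcp_pos: [441.9, -281.3, 226.7]
orientation: [-3.141, -0.0, 1.49]
wrist_force: [0.1, 0.4, -4.9]
width: 23.3
```

```bash
python3 snap.py 12 side scene wrist; cat > lidpos.py <<'E'
import sys
from h import *
# lid by wrist
k=sys.argv[1];s=robot.read_state()["tcp_pos"]
W=np.load(f"pics/wrist{k}.npz")["W"];z=W[...,2];zt=float(sys.argv[2])
m=(abs(z-zt)<5)&(np.hypot(W[...,0]-s[0],W[...,1]-s[1])<85)
nn,l,st_,c=cv2.connectedComponentsWithStats(m.astype(np.uint8));q=W[l==1+np.argmax(st_[1:,4])]
A=np.c_[q[:,:2],np.ones(len(q))];c=np.linalg.lstsq(A,q[:,2],rcond=None)[0];print(len(q),np.median(q[:,2]),"tilt",np.degrees(c[:2]),cv2.minAreaRect(q[:,:2].astype(np.float32)))
E
python3 lidpos.py 12 121.6
```

```text
t13.17 [ 441.9 -281.3  226.7] [-3.141 -0.     1.49 ] F [ 0.1  0.4 -4.9] w23.3 J [-0.71  0.05  1.56 -0.    1.53 -0.63]
14818 121.17264863452127 tilt [ 0.28385361 -0.04927198] ((443.6394958496094, -280.9736022949219), (114.88552856445312, 110.2259750366211), 85.44083404541016)
```

View pics/scene12.png

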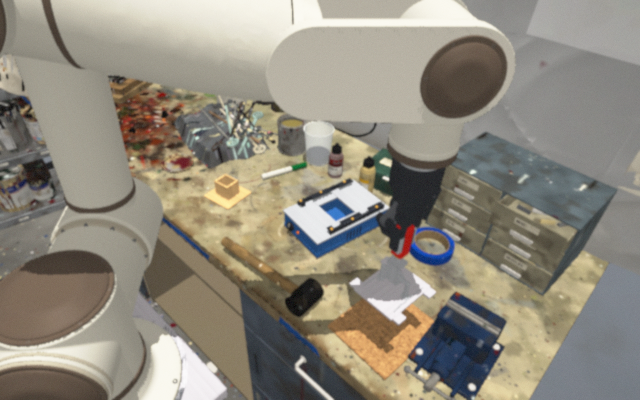

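View pics/wrist12.png

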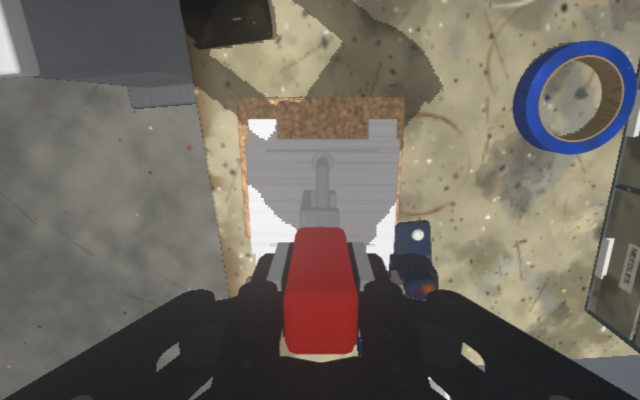

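```bash
python3 - <<'E'
from h import *
W=np.load("pics/wrist12.npz")["W"];z=W[...,2]
a=np.radians(-4.5);ex=np.array([np.cos(a),np.sin(a)]);ey=np.array([-ex[1],ex[0]])
d=W[...,:2]-[442.6,-281];u=d@ex;v=d@ey
p=cv2.imread("pics/wrist12.png");hsv=cv2.cvtColor(p,cv2.COLOR_BGR2HSV)
m=(z>3.5)&(z<11)&(abs(u)<95)&(v>-60)&(v<90)&(hsv[...,1]>70)
nn,l,s,c=cv2.connectedComponentsWithStats(m.astype(np.uint8));k=1+np.argmax(s[1:,4]);m=l==k
print(m.sum(),np.percentile(u[m],[0,.3,99.7,100]),np.percentile(v[m],[99.5,99.9,100]),np.median(z[m]))
rows=np.flatnonzero(m.any(1))
for lo in range(-50,75,15):
    mm=m&(v>lo)&(v<lo+15)
    if mm.sum():print(lo,u[mm].min(),u[mm].max())
for lo in range(-75,75,25):
    mm=m&(u>lo)&(u<lo+25);print("u",lo,v[mm].max())
# free height below lifter: vise / obstacles heights near
S=np.load("pics/scene12.npz")["W"]
E
```

```text
6217 [-84.8550218  -84.42372562  84.51710715  85.20270438] [74.08918863 74.13640084 74.15691174] 6.694672839604774
-50 -84.67287263208905 85.0468185859327
-35 -84.41454845468883 84.78378020694353
-20 -84.66413181600274 84.95707796496544
-5 -84.56399888954176 84.6259324218374
10 -84.55378987941857 84.95474347248307
25 -84.84094073119003 84.69725093776204
40 -84.72412185807626 84.62949329266569
55 -84.85502179668657 84.42373060695358
70 -83.94585300210582 84.7272782650324
u -75 74.15691174257675
u -50 74.1367027442282
u -25 74.10813163581298
u 0 74.06634478960646
u 25 74.0396146532809
u 50 74.00023676054583
```

>>> {"method": "move_arm", "body": {"deltas": [{"claw": 0, "tx": -0.02, "ty": -0.04, "tz": 0.3, "rx": 0, "ry": 0, "rz": 0}, {"claw": 0, "tx": 0, "ty": 0, "tz": 0.5, "rx": 0, "ry": 0, "rz": 0}, {"claw": 0, "tx": 0, "ty": 0, "tz": 0.7, "rx": 0, "ry": 0, "rz": 0}, {"claw": 0, "tx": 0, "ty": 0, "tz": 0.8, "rx": 0, "ry": 0, "rz": 0}, {"claw": 0, "tx": 0, "ty": 0, "tz": 0.7, "rx": 0, "ry": 0, "rz": 0}, {"claw": 0, "tx": 0, "ty": 0, "tz": 0.5, "rx": 0, "ry": 0, "rz": 0}, {"claw": 0, "tx": 0, "ty": 0, "tz": 0.3, "rx": 0, "ry": 0, "rz": 0}, {"claw": 0, "tx": 0, "ty": 0, "tz": 0.1, "rx": 0, "ry": 0, "rz": 0}]}}

```text
time: 13.98
tcp_pos: [440.7, -281.3, 127.8]
orientation: [-3.14, -0.001, 1.491]
wrist_force: [-1.0, 0.3, -4.4]
width: 23.4
```

```bash
python3 snap.py 13 side wrist; python3 lidpos.py 13 23; python3 - <<'E'
import cv2
p=cv2.imread('pics/side13.png')[90:240,320:480];cv2.imwrite('pics/s13c.png',cv2.resize(p,None,fx=4,fy=4))
E
```

```text
t13.98 [ 440.7 -281.3  127.8] [-3.140e+00 -1.000e-03  1.491e+00] F [-1.   0.3 -4.4] w23.4 J [-0.72  0.1   1.7  -0.    1.34 -0.64]
14821 22.73407922479957 tilt [-0.07064727 -0.00335417] ((441.98089599609375, -281.1308898925781), (115.04112243652344, 110.3087158203125), 85.28079986572266)
```

View pics/s13c.png

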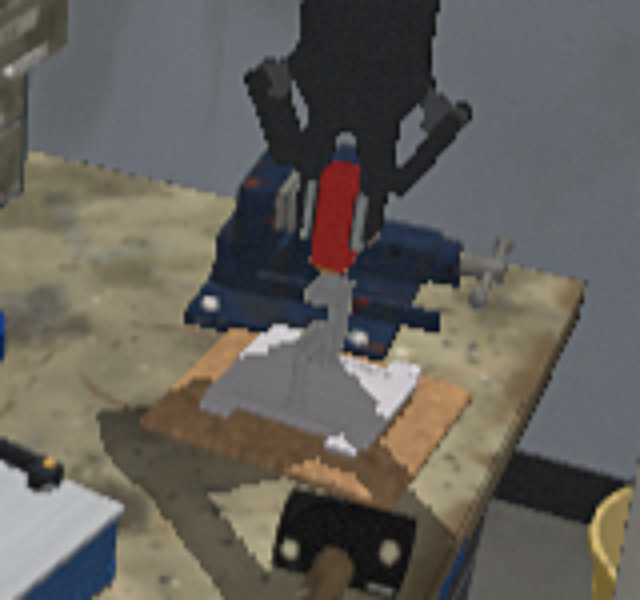

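>>> {"method": "move_arm", "body": {"deltas": [{"claw": 0, "tx": -0.02, "ty": 0.02, "tz": 0.08, "rx": 0, "ry": 0, "rz": 0}, {"claw": 0, "tx": 0, "ty": 0, "tz": 0.08, "rx": 0, "ry": 0, "rz": 0}, {"claw": 0, "tx": 0, "ty": 0, "tz": 0.06, "rx": 0, "ry": 0, "rz": 0}, {"claw": 0, "tx": 0, "ty": 0, "tz": 0.04, "rx": 0, "ry": 0, "rz": 0}, {"claw": 0, "tx": 0, "ty": 0, "tz": 0.02, "rx": 0, "ry": 0, "rz": 0}, {"claw": 0, "tx": 0, "ty": 0, "tz": 0.02, "rx": 0, "ry": 0, "rz": 0}, {"claw": 0, "tx": 0, "ty": 0, "tz": 0.02, "rx": 0, "ry": 0, "rz": 0}]}}

```text
time: 14.67
tcp_pos: [441.6, -282.3, 121.3]
orientation: [3.142, 0.0, 1.491]
wrist_force: [-0.0, -0.7, -5.1]
width: 23.3
```

>>> {"method": "move_arm", "body": {"deltas": [{"claw": 0, "tx": 0, "ty": 0, "tz": 0.02, "rx": 0, "ry": 0, "rz": 0}, {"claw": 0, "tx": 0, "ty": 0, "tz": 0.02, "rx": 0, "ry": 0, "rz": 0}, {"claw": 0, "tx": 0, "ty": 0, "tz": 0.02, "rx": 0, "ry": 0, "rz": 0}]}}

```text
time: 14.92
tcp_pos: [441.6, -282.3, 119.7]
orientation: [-3.142, 0.0, 1.491]
wrist_force: [0.3, -0.1, -5.3]
width: 23.3
```

>>> {"method": "move_arm", "body": {"deltas": [{"claw": 0, "tx": 0, "ty": 0, "tz": 0.02, "rx": 0, "ry": 0, "rz": 0}, {"claw": 0, "tx": 0, "ty": 0, "tz": 0.02, "rx": 0, "ry": 0, "rz": 0}, {"claw": 0, "tx": 0, "ty": 0, "tz": 0.02, "rx": 0, "ry": 0, "rz": 0}]}}

```text
time: 15.17
tcp_pos: [441.6, -282.3, 118.2]
orientation: [-3.142, 0.0, 1.491]
wrist_force: [0.5, 0.6, -1.5]
width: 23.4
```

>>> {"method": "move_arm", "body": {"deltas": [{"claw": 0, "tx": 0, "ty": 0, "tz": 0.06, "rx": 0, "ry": 0, "rz": 0}, {"claw": 0, "tx": 0, "ty": 0.04, "tz": 0.06, "rx": 0, "ry": 0, "rz": 0}, {"claw": 0, "tx": 0, "ty": 0, "tz": 0.15, "rx": 0, "ry": 0, "rz": 0}, {"claw": 0, "tx": 0, "ty": 0, "tz": 0.2, "rx": 0, "ry": 0, "rz": 0}, {"claw": 0, "tx": 0, "ty": 0, "tz": 0.15, "rx": 0, "ry": 0, "rz": 0}, {"claw": 0, "tx": 0, "ty": 0, "tz": 0.03, "rx": 0, "ry": 0, "rz": 0}, {"claw": 0, "tx": 0, "ty": 0, "tz": 0, "rx": 0, "ry": 0, "rz": 0}]}}

```text
time: 15.75
tcp_pos: [442.4, -282.2, 101.5]
orientation: [-3.141, -0.001, 1.491]
wrist_force: [0.8, -0.2, -3.1]
width: 23.0
```

```bash
python3 snap.py 14 side wrist; python3 lidpos.py 14 13; python3 - <<'E'
import cv2
p=cv2.imread('pics/side14.png')[90:240,320:480];cv2.imwrite('pics/s14c.png',cv2.resize(p,None,fx=4,fy=4))
E
```

```text
t15.75 [ 442.4 -282.2  101.5] [-3.141e+00 -1.000e-03  1.491e+00] F [ 0.8 -0.2 -3.1] w23.0 J [-0.71  0.13  1.73 -0.    1.28 -0.64]
16150 12.82354719895648 tilt [0.03261096 0.00079869] ((443.40679931640625, -280.9725036621094), (114.39400482177734, 112.94517517089844), 84.4603042602539)
```

View pics/s14c.png

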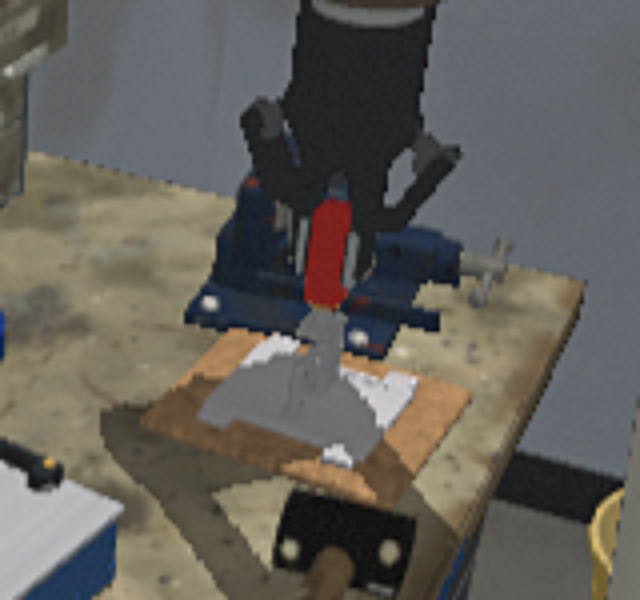

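>>> {"method": "move_arm", "body": {"deltas": [{"claw": 0, "tx": 0, "ty": -0.1, "tz": 0, "rx": 0, "ry": 0, "rz": 0}, {"claw": 0, "tx": 0, "ty": -0.2, "tz": 0, "rx": 0, "ry": 0, "rz": 0}, {"claw": 0, "tx": 0, "ty": -0.4, "tz": 0, "rx": 0, "ry": 0, "rz": 0}, {"claw": 0, "tx": 0, "ty": -0.5, "tz": 0, "rx": 0, "ry": 0, "rz": 0}, {"claw": 0, "tx": 0, "ty": -0.4, "tz": 0, "rx": 0, "ry": 0, "rz": 0}, {"claw": 0, "tx": 0, "ty": 0, "tz": 0, "rx": 0, "ry": 0, "rz": 0}]}}

```text
time: 16.35
tcp_pos: [400.6, -278.9, 102.1]
orientation: [-3.141, 0.0, 1.49]
wrist_force: [0.2, 0.5, -2.0]
width: 23.2
```

>>> {"method": "move_arm", "body": {"deltas": [{"claw": 0, "tx": 0, "ty": 0, "tz": -0.4, "rx": 0, "ry": 0, "rz": 0}, {"claw": 0, "tx": 0, "ty": 0, "tz": -0.8, "rx": 0, "ry": 0, "rz": 0}, {"claw": 0, "tx": 0, "ty": 0, "tz": -1, "rx": 0, "ry": 0, "rz": 0}, {"claw": 0, "tx": 0, "ty": 0, "tz": -1, "rx": 0, "ry": 0, "rz": 0}, {"claw": 0, "tx": 0, "ty": 0, "tz": -0.8, "rx": 0, "ry": 0, "rz": 0}, {"claw": 0, "tx": 0, "ty": 0, "tz": -0.3, "rx": 0, "ry": 0, "rz": 0}, {"claw": 0, "tx": 0, "ty": 0, "tz": 0, "rx": 0, "ry": 0, "rz": 0}]}}

```text
time: 16.93
tcp_pos: [403.4, -279.7, 211.6]
orientation: [3.139, 0.002, 1.491]
wrist_force: [-0.2, -0.9, -2.6]
width: 23.5
```

```bash
python3 snap.py 15 side scene wrist; python3 - <<'E'
import cv2
from h import *
p=cv2.imread('pics/side15.png')[90:240,320:480];cv2.imwrite('pics/s15c.png',cv2.resize(p,None,fx=4,fy=4))
W=np.load("pics/wrist15.npz")["W"];z=W[...,2];m=(abs(z-12.8)<3)&(np.hypot(W[...,0]-442,W[...,1]+281)<90)
q=W[m];print(cv2.minAreaRect(q[:,:2].astype(np.float32)))
m=(abs(z-50)<6)&(np.hypot(W[...,0]-442,W[...,1]+281)<60);q=W[m];print("bar",len(q),len(q) and cv2.minAreaRect(q[:,:2].astype(np.float32)))
E
```

```text
t16.93 [ 403.4 -279.7  211.6] [3.139e+00 2.000e-03 1.491e+00] F [-0.2 -0.9 -2.6] w23.5 J [-0.76 -0.02  1.66 -0.    1.5  -0.68]
((445.7188720703125, -296.60687255859375), (143.48687744140625, 117.65211486816406), 85.47731018066406)
bar 622 ((442.9362487792969, -282.1669006347656), (63.49359893798828, 8.168973922729492), 85.53804779052734)
```

View pics/s15c.png

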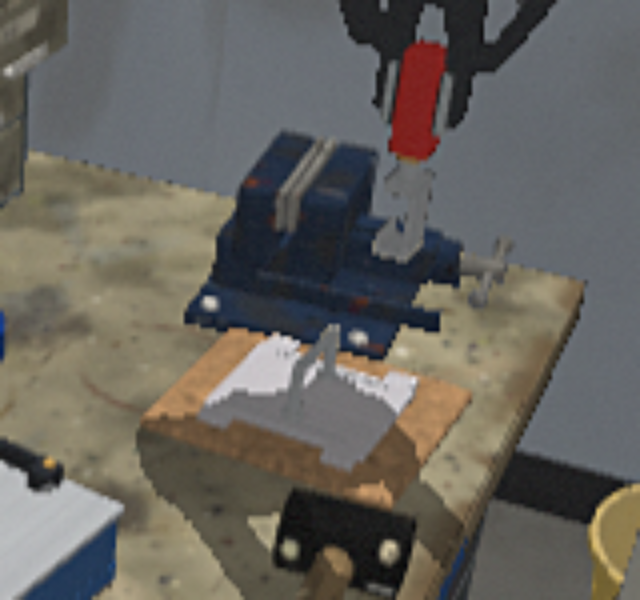

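View pics/wrist15.png

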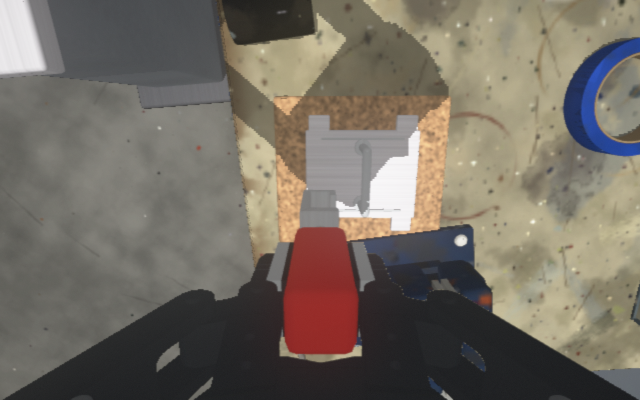

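>>> {"method": "move_arm", "body": {"deltas": [{"claw": 0, "tx": 0.4, "ty": 0.027, "tz": 0, "rx": 0, "ry": 0, "rz": 0}, {"claw": 0, "tx": 0.7, "ty": 0.048, "tz": 0, "rx": 0, "ry": 0, "rz": 0}, {"claw": 0, "tx": 0.95, "ty": 0.065, "tz": 0, "rx": 0, "ry": 0, "rz": 0}, {"claw": 0, "tx": 0.95, "ty": 0.065, "tz": 0, "rx": 0, "ry": 0, "rz": 0}, {"claw": 0, "tx": 0.95, "ty": 0.065, "tz": 0, "rx": 0, "ry": 0, "rz": 0}, {"claw": 0, "tx": 0.95, "ty": 0.065, "tz": 0, "rx": 0, "ry": 0, "rz": 0}, {"claw": 0, "tx": 0.95, "ty": 0.065, "tz": 0, "rx": 0, "ry": 0, "rz": 0}, {"claw": 0, "tx": 0.95, "ty": 0.065, "tz": 0, "rx": 0, "ry": 0, "rz": 0}]}}

```text
time: 17.75
tcp_pos: [427.4, -108.8, 208.6]
orientation: [-3.14, -0.001, 1.491]
wrist_force: [0.0, -0.1, -1.3]
width: 23.2
```

>>> {"method": "move_arm", "body": {"deltas": [{"claw": 0, "tx": 0.95, "ty": 0.065, "tz": 0, "rx": 0, "ry": 0, "rz": 0}, {"claw": 0, "tx": 0.95, "ty": 0.065, "tz": 0, "rx": 0, "ry": 0, "rz": 0}, {"claw": 0, "tx": 0.95, "ty": 0.065, "tz": 0, "rx": 0, "ry": 0, "rz": 0}, {"claw": 0, "tx": 0.95, "ty": 0.065, "tz": 0, "rx": 0, "ry": 0, "rz": 0}, {"claw": 0, "tx": 0.95, "ty": 0.065, "tz": 0, "rx": 0, "ry": 0, "rz": 0}, {"claw": 0, "tx": 0.95, "ty": 0.065, "tz": 0, "rx": 0, "ry": 0, "rz": 0}, {"claw": 0, "tx": 0.95, "ty": 0.065, "tz": 0, "rx": 0, "ry": 0, "rz": 0}, {"claw": 0, "tx": 0.95, "ty": 0.065, "tz": 0, "rx": 0, "ry": 0, "rz": 0}]}}

```text
time: 18.42
tcp_pos: [455.2, 79.5, 208.6]
orientation: [-3.14, -0.0, 1.491]
wrist_force: [-0.3, -0.6, -2.9]
width: 23.4
```

>>> {"method": "move_arm", "body": {"deltas": [{"claw": 0, "tx": 0.95, "ty": 0.065, "tz": 0, "rx": 0, "ry": 0, "rz": 0}, {"claw": 0, "tx": 0.95, "ty": 0.065, "tz": 0, "rx": 0, "ry": 0, "rz": 0}, {"claw": 0, "tx": 0.95, "ty": 0.065, "tz": 0, "rx": 0, "ry": 0, "rz": 0}, {"claw": 0, "tx": 0.7, "ty": 0.048, "tz": 0, "rx": 0, "ry": 0, "rz": -0.02}, {"claw": 0, "tx": 0.4, "ty": 0.027, "tz": 0, "rx": 0, "ry": 0, "rz": -0.02}, {"claw": 0, "tx": 0.1, "ty": 0, "tz": 0, "rx": 0, "ry": 0, "rz": -0.021}, {"claw": 0, "tx": 0, "ty": 0, "tz": 0, "rx": 0, "ry": 0, "rz": 0}, {"claw": 0, "tx": 0, "ty": 0, "tz": 0, "rx": 0, "ry": 0, "rz": 0}]}}

```text
time: 19.08
tcp_pos: [469.1, 178.5, 208.7]
orientation: [-3.14, 0.0, 1.681]
wrist_force: [-0.7, 0.5, -1.6]
width: 23.4
```

```bash
python3 snap.py 16 wrist; python3 red.py 16
```

```text
t19.08 [469.1 178.5 208.7] [-3.14   0.     1.681] F [-0.7  0.5 -1.6] w23.4 J [0.21 0.01 1.64 0.   1.5  0.1 ]
1263 ((484.72222900390625, 269.9736328125), (41.85089874267578, 48.09709167480469), 7.8396172523498535)
7225 ((484.72125244140625, 269.7544860839844), (89.63459014892578, 89.72265625), 7.205499172210693)
```

View pics/wrist16.png

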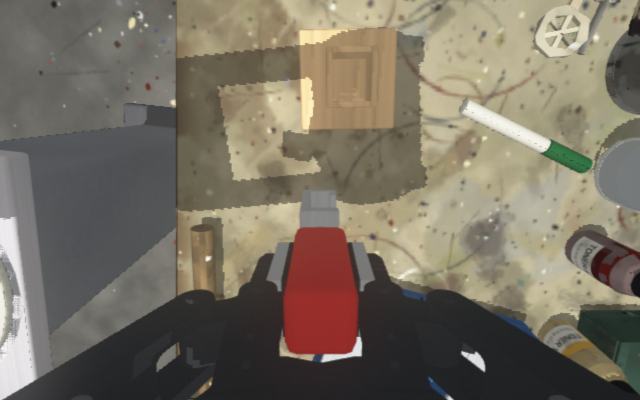

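```bash
python3 - <<'E'
from h import *
W=np.load("pics/wrist16.npz")["W"]
q=W[190:228,298:342].reshape(-1,3);T=np.array([469.1,178.5]);a=1.681-np.pi/2
ex=np.array([np.cos(a),np.sin(a)]);ey=np.array([-ex[1],ex[0]])
q=q[(q[:,2]>100)];d=q[:,:2]-T;u=d@ex;v=d@ey
for lo in range(110,190,8):
    m=(q[:,2]>=lo)&(q[:,2]<lo+8)
    if m.sum()>3: print(lo,m.sum(),"u",u[m].min().round(1),u[m].max().round(1),"v",v[m].min().round(1),v[m].max().round(1),"z",np.median(q[m,2]).round(1))
E
```

```text
126 310 u -11.3 9.3 v 3.5 14.2 z 133.1
134 119 u -11.2 9.6 v 4.1 14.3 z 139.2
142 66 u -11.4 9.5 v 6.5 14.2 z 143.2
150 31 u -11.0 -6.4 v 9.6 14.3 z 153.8
158 35 u -11.3 -6.5 v 13.0 14.3 z 162.1
166 124 u -11.3 9.3 v 12.9 14.5 z 171.2
174 669 u -11.0 9.7 v 4.7 14.5 z 176.1
```

>>> {"method": "move_arm", "body": {"deltas": [{"claw": 0, "tx": 0.5, "ty": 0.147, "tz": 0, "rx": 0, "ry": 0, "rz": 0}, {"claw": 0, "tx": 0.9, "ty": 0.264, "tz": 0, "rx": 0, "ry": 0, "rz": 0}, {"claw": 0, "tx": 0.9, "ty": 0.264, "tz": 0, "rx": 0, "ry": 0, "rz": 0}, {"claw": 0, "tx": 0.8, "ty": 0.234, "tz": 0, "rx": 0, "ry": 0, "rz": 0}, {"claw": 0, "tx": 0.463, "ty": 0.135, "tz": 0, "rx": 0, "ry": 0, "rz": -0.004}, {"claw": 0, "tx": 0, "ty": 0, "tz": 0.5, "rx": 0, "ry": 0, "rz": 0}, {"claw": 0, "tx": 0, "ty": 0, "tz": 0.5, "rx": 0, "ry": 0, "rz": 0}, {"claw": 0, "tx": 0, "ty": 0, "tz": 0, "rx": 0, "ry": 0, "rz": 0}]}}

```text
time: 19.8
tcp_pos: [484.5, 268.7, 181.2]
orientation: [-3.137, 0.001, 1.695]
wrist_force: [-1.5, -0.3, -3.2]
width: 23.4
```

>>> {"method": "move_arm", "body": {"deltas": [{"claw": 0, "tx": 0, "ty": 0, "tz": 0.5, "rx": 0, "ry": 0, "rz": 0}, {"claw": 0, "tx": 0, "ty": 0, "tz": 0.3, "rx": 0, "ry": 0, "rz": 0}, {"claw": 0, "tx": 0, "ty": 0, "tz": 0, "rx": 0, "ry": 0, "rz": 0}, {"claw": 0, "tx": 0, "ty": 0, "tz": 0, "rx": 0, "ry": 0, "rz": 0}]}}

```text
time: 20.13
tcp_pos: [485.5, 269.2, 164.2]
orientation: [-3.141, 0.0, 1.695]
wrist_force: [0.4, -0.7, -1.8]
width: 23.6
```

```bash
python3 snap.py 17 side wrist; python3 - <<'E'
import cv2
p=cv2.imread('pics/side17.png')[200:380,200:350];cv2.imwrite('pics/s17c.png',cv2.resize(p,None,fx=4,fy=3.3))
E
```

```text
t20.13 [485.5 269.2 164.2] [-3.141  0.     1.695] F [ 0.4 -0.7 -1.8] w23.6 J [0.37 0.14 1.58 0.   1.42 0.24]
```

View pics/s17c.png

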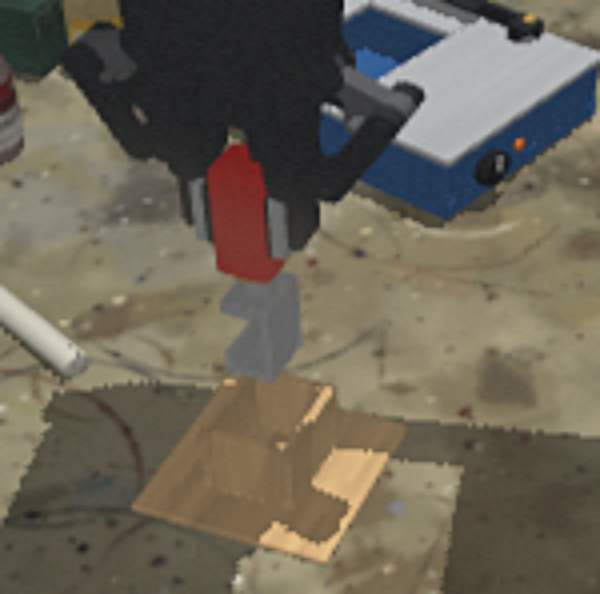

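>>> {"method": "move_arm", "body": {"deltas": [{"claw": 0, "tx": 0.025, "ty": -0.01, "tz": 0.3, "rx": 0, "ry": 0, "rz": 0}, {"claw": 0, "tx": 0, "ty": 0, "tz": 0.4, "rx": 0, "ry": 0, "rz": 0}, {"claw": 0, "tx": 0, "ty": 0, "tz": 0.4, "rx": 0, "ry": 0, "rz": 0}, {"claw": 0, "tx": 0, "ty": 0, "tz": 0.3, "rx": 0, "ry": 0, "rz": 0}, {"claw": 0, "tx": 0, "ty": 0, "tz": 0.2, "rx": 0, "ry": 0, "rz": 0}, {"claw": 0, "tx": 0, "ty": 0, "tz": 0, "rx": 0, "ry": 0, "rz": 0}]}}

```text
time: 20.73
tcp_pos: [484.8, 270.0, 122.9]
orientation: [-3.139, 0.0, 1.696]
wrist_force: [-0.8, -0.4, -2.2]
width: 23.6
```

>>> {"method": "move_arm", "body": {"deltas": [{"claw": 0, "tx": 0, "ty": 0, "tz": 0.3, "rx": 0, "ry": 0, "rz": 0}, {"claw": 0, "tx": 0, "ty": 0, "tz": 0.4, "rx": 0, "ry": 0, "rz": 0}, {"claw": 0, "tx": 0, "ty": 0, "tz": 0.3, "rx": 0, "ry": 0, "rz": 0}, {"claw": 0, "tx": 0, "ty": 0, "tz": 0.2, "rx": 0, "ry": 0, "rz": 0}, {"claw": 0, "tx": 0, "ty": 0, "tz": 0, "rx": 0, "ry": 0, "rz": 0}]}}

```text
time: 21.15
tcp_pos: [484.8, 270.0, 93.1]
orientation: [-3.14, 0.0, 1.696]
wrist_force: [-0.0, 0.1, -2.4]
width: 23.5
```

Inside the pocket without contact; ~8.5 mm to the floor.

>>> {"method": "move_arm", "body": {"deltas": [{"claw": 0, "tx": 0, "ty": 0, "tz": 0.15, "rx": 0, "ry": 0, "rz": 0}, {"claw": 0, "tx": 0, "ty": 0, "tz": 0.1, "rx": 0, "ry": 0, "rz": 0}, {"claw": 0, "tx": 0, "ty": 0, "tz": 0.04, "rx": 0, "ry": 0, "rz": 0}, {"claw": 0, "tx": 0, "ty": 0, "tz": 0.02, "rx": 0, "ry": 0, "rz": 0}]}}

```text
time: 21.48
tcp_pos: [485.4, 270.2, 86.8]
orientation: [3.142, -0.0, 1.695]
wrist_force: [-0.7, 0.1, -1.9]
width: 23.5
```

>>> {"method": "move_arm", "body": {"deltas": [{"claw": 0, "tx": 0, "ty": 0, "tz": 0.02, "rx": 0, "ry": 0, "rz": 0}, {"claw": 0, "tx": 0, "ty": 0, "tz": 0.02, "rx": 0, "ry": 0, "rz": 0}]}}

```text
time: 21.65
tcp_pos: [485.4, 270.3, 86.0]
orientation: [3.141, -0.0, 1.696]
wrist_force: [0.1, -0.1, -2.1]
width: 23.5
```

>>> {"method": "move_arm", "body": {"deltas": [{"claw": 0, "tx": 0, "ty": 0, "tz": 0.03, "rx": 0, "ry": 0, "rz": 0}, {"claw": 0, "tx": 0, "ty": 0, "tz": 0.03, "rx": 0, "ry": 0, "rz": 0}]}}

```text
time: 21.82
tcp_pos: [485.4, 270.3, 84.3]
orientation: [3.141, -0.0, 1.696]
wrist_force: [0.0, -0.2, -1.6]
width: 23.2
```

>>> {"method": "move_arm", "body": {"deltas": [{"claw": 0, "tx": 0, "ty": 0, "tz": 0.02, "rx": 0, "ry": 0, "rz": 0}, {"claw": 0, "tx": 0, "ty": 0, "tz": 0, "rx": 0, "ry": 0, "rz": 0}]}}

```text
time: 21.98
tcp_pos: [485.4, 270.3, 84.3]
orientation: [3.141, -0.0, 1.696]
wrist_force: [-2.1, -0.7, 5.0]
width: 23.3
```

>>> {"method": "move_arm", "body": {"deltas": [{"claw": 0.4, "tx": 0, "ty": 0, "tz": 0, "rx": 0, "ry": 0, "rz": 0}, {"claw": 0.5, "tx": 0, "ty": 0, "tz": 0, "rx": 0, "ry": 0, "rz": 0}, {"claw": 0.7, "tx": 0, "ty": 0, "tz": 0, "rx": 0, "ry": 0, "rz": 0}, {"claw": 1, "tx": 0, "ty": 0, "tz": 0, "rx": 0, "ry": 0, "rz": 0}, {"claw": 1, "tx": 0, "ty": 0, "tz": 0, "rx": 0, "ry": 0, "rz": 0}, {"claw": 1, "tx": 0, "ty": 0, "tz": 0, "rx": 0, "ry": 0, "rz": 0}, {"claw": 1, "tx": 0, "ty": 0, "tz": 0, "rx": 0, "ry": 0, "rz": 0}]}}

```text
time: 22.57
tcp_pos: [485.3, 270.2, 83.8]
orientation: [-3.141, -0.0, 1.696]
wrist_force: [0.4, 0.0, 0.5]
width: 85.2
```

>>> {"method": "move_arm", "body": {"deltas": [{"claw": 1, "tx": 0, "ty": 0, "tz": -0.3, "rx": 0, "ry": 0, "rz": 0}, {"claw": 1, "tx": 0, "ty": 0, "tz": -0.6, "rx": 0, "ry": 0, "rz": 0}, {"claw": 1, "tx": 0, "ty": 0, "tz": -0.9, "rx": 0, "ry": 0, "rz": 0}, {"claw": 1, "tx": 0, "ty": 0, "tz": -1, "rx": 0, "ry": 0, "rz": 0}, {"claw": 1, "tx": 0, "ty": 0, "tz": -1, "rx": 0, "ry": 0, "rz": 0}, {"claw": 1, "tx": 0, "ty": 0, "tz": -1, "rx": 0, "ry": 0, "rz": 0}, {"claw": 1, "tx": 0, "ty": 0, "tz": -0.5, "rx": 0, "ry": 0, "rz": 0}, {"claw": 1, "tx": 0, "ty": 0, "tz": 0, "rx": 0, "ry": 0, "rz": 0}]}}

```text
time: 23.23
tcp_pos: [486.2, 270.6, 219.6]
orientation: [3.137, -0.001, 1.696]
wrist_force: [0.6, -0.3, 0.1]
width: 85.3
```

```bash
python3 snap.py 18 side scene wrist; python3 - <<'E'
from h import *
p=cv2.imread('pics/side18.png');hsv=cv2.cvtColor(p,cv2.COLOR_BGR2HSV);W=np.load('pics/side18.npz')["W"];z=W[...,2]
m=((hsv[...,0]<6)|(hsv[...,0]>174))&(hsv[...,1]>120)&(z>60)&(z<150)&(np.hypot(W[...,0]-484,W[...,1]-269)<40)
q=W[m];print("handle z",q[:,2].min(),q[:,2].max())
for lo,hi in((70,90),(90,110),(110,130)):
    s=q[(q[:,2]>lo)&(q[:,2]<hi)];print(lo,s.mean(0))
t=q[q[:,2]>130];print(cv2.minAreaRect(t[:,:2].astype(np.float32)))
E
```

```text
t23.23 [486.2 270.6 219.6] [ 3.137e+00 -1.000e-03  1.696e+00] F [ 0.6 -0.3  0.1] w85.3 J [0.37 0.11 1.5  0.   1.52 0.24]
handle z 70.85675198833344 135.60484482838172
70 [478.74210501 277.40146555  81.44051586]
90 [478.84773408 277.62130161 100.15966809]
110 [478.75394842 277.27177885 120.07147404]
((482.9263610839844, 271.4063415527344), (23.01138687133789, 21.121177673339844), 8.825596809387207)
```

View pics/side18.png

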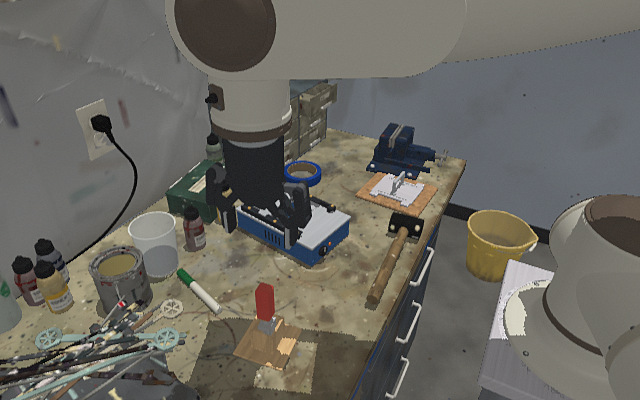

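View pics/scene18.png

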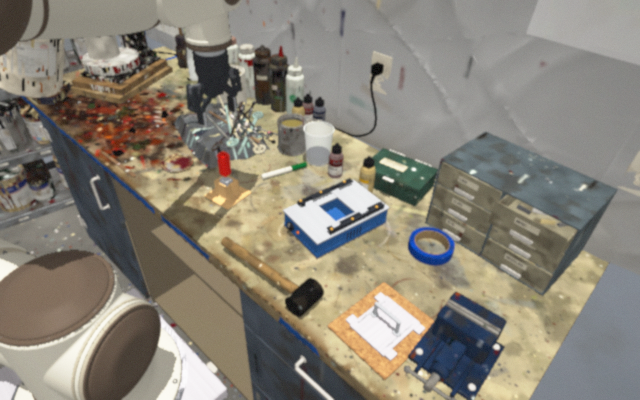

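```bash
python3 -c "
from cell import robot
print(robot.job_done())"
```

```text
the job is handed in; nothing more can be done
None
```

The job is done and handed in at about 23 s of the 66 s. The lid is on the cork mat and the lifter is back upright in its holder.

- **Drawing and lifting:** I hooked the lifter centrally under the loop and drew the lid about 31 mm. The pull rose from about 2.5 N to 6 N at the stop, so I backed off slightly. The lid then rose freely with a steady 4 N or so of extra weight and no sign of catching on the clips. It hung level to about 0.3°.
- **Laying down:** I lowered it in small steps until the weight came off. The loop now measures 442.9, -282.2 mm against a mat centre of about 442.6, -281.6 mm, so it is within about 1 mm. Its turn matches the mat to about 0.1°.
- **Last checks:** The lifter handle shows no lean in the side camera's depth and sits within about 2 mm of the measured pocket centre. The gripper is open, about 90 mm clear above the lifter. The last two pictures show nothing else moved.
- **Disagreements:** The cameras differed by 1 to 3 mm, within their calibration. I used the wrist camera's positions throughout.

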